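# Lay out the soldering place at a goldsmith's bench

### The arm

A 6-joint arm with a two-finger parallel gripper is mounted at the origin on the work surface. World frame = base frame: x ahead of the robot, y to its left, z up, the work surface at z = 0. Lengths are in m, angles in degrees, forces in N, time in s.
With the tool pointing down it reaches from about 0.3 to 0.775 m from the base axis. Payload 14.6 kg.
Tool frame: the origin (TCP) lies at the very end of the fingers, on their centre line; the grasp point (between the pads) lies 19 mm behind it; z points along the fingers, y is the direction in which the jaws open and shut (so a half turn about z gives the same grasp; the last joint's range is limited). The gripper opens to 94 mm and grips with 3 to 60 N. Pads are 16 mm wide; open, the fingers measure 119 mm over their backs; the gripper's body (75 mm by 177 mm) begins 78 mm behind the grasp point.
Start: joints at [-76.925, 17.183, 87.147, -0, 75.671, -3.816], TCP at [0.16, -0.526, 0.205] pointing down, gripper open.
Joint ranges: [-173.82, 173.82], [-45.26, 126.66], [13.44, 144.39], [-59.66, 239.66], [0, 175.72], [-146.38, 146.38]. Speed limits (degrees/s): [127.2, 127.2, 147.25, 180, 180, 180].

### API

Orientations are given as [roll, pitch, yaw] about the fixed x, y, z axes, in that order (R = Rz(yaw) Ry(pitch) Rx(roll)).
In Python, from cell import sensors, vision, order, models gives the robot as it stands.
- The arm moves only by the tool drive_tool, never from a script. Its argument "deltas" is a list of rows, each an object with "xyz": the shift along the tool's x, y, z in mm, a list of three; "roll": the turn about the tool's z in rad; "hand": the closure, from 0 (fully open) to 1 (shut). In form: [{"xyz": [x, y, z], "roll": roll, "hand": hand}, ...]. A call has exactly 8 rows; each row is the pose to reach, as a shift and turn from the pose commanded when the call began, along the tool's axes at that moment; what a row does not reach only later rows make up. A row lasts 1/10 s, in which the tool goes at most 50 mm and 8.59 degrees, less where a joint would pass 70% of its speed; a pose out of reach is approached as far as the arm can. A call with a gripper value outside its range is refused whole. The fingers move at their own pace and stop on an object; the grip force is fixed at half the most. Time passes only in rows, so rows that repeat a pose let the fingers close, or fill a call up. It gives the time, the measured TCP pose, the force and the opening at its end, in the units of the state.
- sensors.get_obs(): the state, without advancing time (a new reading comes with each control period).
- vision.camera(name): name is "scene" or "top"; returns a dict with "frame" (420x560x3 uint8, red, green, blue), "range_z" (420x560 float32, m along the optical axis (not along the pixel's ray), 0 where there is no reading), "K" (3x3 intrinsics, pixels), "k1" (the pictures are not rectified: a ray, as slopes to the right and down, at radius r is drawn at 1 + k1 r^2 times it, then the intrinsics apply), "R" (3x3) and "t" (3): a world point X has camera coordinates R X + t. Camera axes: x right, y down, z forward; pixel columns grow to the right and rows downward; lengths in m; the calibration is good to about 2 mm. A picture is of the moment at which its call begins.
- order.hand_in(): hands the job in, once; it reports no verdict.
Trained networks look in a picture, given as the dict that the camera call returned (one of the last four; its "shot" number tells which), for a name from the list of things; names that differ only in an ending like _2 or _b are one class to them, and where a whole thing is asked for, a point or a joint stands for the part that bears it (a point fixed in the world has none). Each returns a list of dicts, best first, with "score" (0 to 1); they miss things now and then, are a little off and sometimes report something else, mostly with a low value. They report only what shows in the picture. A call takes as long as a camera call. They do not tell look-alikes from the thing itself.
- models.search_frame(name, picture): "xyz" ([x, y, z] in m, in world coordinates, good to about 4 mm: the middle of the surface that is visible of it).
The state is a dict: "time_s": time; "joints": joint angles; "dq": joint speeds; "effort": joint torques, N m; "ee_pos": TCP position; "tcp_rot": TCP orientation; "contact_force": force on the tool from outside, world axes, zero at the start; "wrist_torque": the same for the moment, N m; "gripper_width": finger opening in m.
Only numpy, scipy, OpenCV 4.12 (cv2) and the standard library are available. Lean on these libraries where they do the work, as an engineer would, in place of code of your own. Each camera call takes 0.05 s, during which the arm holds its last target.

### The job

Set up the soldering place: lay the pale firebrick flat in the middle of the red tray, its long side along the tray's long side, put the black charcoal block squarely on top of the brick in its middle, and lay the silver band flat on the middle of the charcoal, ready to solder. Stand the empty steel rinse cup on the bench midway between the tray and the white pickle crock, clear of both, and stand the little flux jar on the bench about 3 cm off the opposite short end of the tray, both in line with the tray's middle. Leave the tweezers, the file and the pliers where they lie.

Things in the scene. Friction and masses are not known exactly. Their poses are not given: they have to be found in the camera images.
- tray: Red enamelled steel soldering tray, fixed to the bench, at the far side of the loose things. 150 mm along its own x, 200 mm (long side) along its own y, floor 3 mm thick, rim 10 mm high and 3 mm thick all round. Origin: centre of its underside, on the bench top; z up. Its short ends are at y = +100 mm and y = -100 mm of its own frame.
- crock: Lidded white stoneware pickle crock with a blue line and a black knob, fixed. Round, 111 mm diameter, lid at 81 mm, knob top at 98 mm. It stands off one of the tray's short ends, nearly in line with the tray's long axis, its middle 280 to 310 mm from the tray's middle; which end changes. Off the other end, as far away, stands a round steel bench block (80 mm diameter, top at 38 mm) on a dark pad (108 mm diameter, 8 mm thick), also fixed. Origin: centre of its underside; z up.
- brick_mid (a point): Pale firebrick, loose, lying flat on the bench: 120 mm along its x, 64 mm along its y, 32 mm high (z up). The point is its centre, 16 mm above its underside. About 0.26 kg.
- charcoal_mid (a point): Black charcoal soldering block, loose, lying flat: 80 mm along its x, 56 mm along its y, 28 mm high (z up). The point is its centre, 14 mm above its underside. About 0.09 kg.
- band_mid (a point): Silver napkin band, a plain open ring, loose, lying flat with its axis (z) upright: 44 mm outside diameter, 38 mm inside, 22 mm high. The point is its centre, 11 mm above its underside. About 0.055 kg.
- cup_mid (a point): Empty steel rinse cup, loose, upright, open at the top, straight walls: 60 mm diameter, 56 mm high, wall 3 mm. The point is on its axis (z up), 28 mm above its underside. About 0.13 kg.
- flux_mid (a point): Small white flux jar with a black screw lid, loose, upright: 44 mm diameter at the lid (43 mm below it), 48 mm high. The point is on its axis (z up), 24 mm above its underside. About 0.08 kg.
- tweezers_mid (a point): Steel tweezers lying loose on the bench, to be left alone: 145 mm along x, 12 mm wide, 8 mm high. The point is near their middle, 4 mm up.
- file_mid (a point): Needle file with a wooden handle lying loose on the bench, to be left alone: 157 mm along x (the handle towards -x), 13 mm wide and high. The point is near its middle, 6.5 mm up.
- pliers_mid (a point): Small flat-nose pliers with blue grips lying loose on the bench, to be left alone: about 112 mm along x (the jaws towards +x), 40 mm wide, 10 mm high. The point is near their middle, 5 mm up.
There are look-alikes about, which are no part of the job. Several things look just like the part that bears charcoal_mid: the one meant starts farthest to the robot's left.

How it is judged:
By the outcome, as a careful person would: the job done as asked, in the order asked, and still so for the second after the job is handed in, with the robot touching nothing.
It also fails if it takes over 138 s, if anything falls off the work surface, if the arm or the gripper's body presses on something with over 40 N, if the wrist force passes 120 N, or if a joint passes its speed limit or range.

## Working session

There is one attempt and no reset: what is moved stays moved. The work goes in short steps, Python scripts to look and compute and a tool call to move; the robot and the scene stay as the last step left them, time stands still between calls to the robot, and variables do not carry over. Pictures are saved under pics/ and viewed, and the job is handed in when it is done.

Besides the shell and the picture viewer there is one more tool, called by a JSON object that holds its "fn" and its "kwargs". drive_tool: Moves the arm, as the interface text tells. Its arguments: {"type":"object","properties":{"deltas":{"type":"array","items":{"type":"object","properties":{"xyz":{"type":"array","items":{"type":"number"}},"roll":{"type":"number"},"hand":{"type":"number"}}}}},"required":["deltas"]}

```bash
ls; mkdir -p pics
cat > h.py <<'E'
import numpy as np, cv2
from cell import sensors, vision, order, models
def save(p,n,crop=None,s=1):
    f=p["frame"][:,:,::-1]
    if crop: f=f[crop[1]:crop[3],crop[0]:crop[2]]
    f=cv2.resize(f,None,fx=s,fy=s,interpolation=cv2.INTER_CUBIC) if s!=1 else f
    cv2.imwrite("pics/"+n+".png",f)
def world(p):
    """HxWx3 world points"""
    K=p["K"];h,w=p["range_z"].shape
    u,v=np.meshgrid(np.arange(w),np.arange(h))
    xd=(u-K[0,2])/K[0,0];yd=(v-K[1,2])/K[1,1]
    x,y=xd.copy(),yd.copy()
    for _ in range(20):
        f=1+p["k1"]*(x*x+y*y);x=xd/f;y=yd/f
    z=p["range_z"]
    C=np.stack([x*z,y*z,z],-1)
    W=(C-p["t"])@p["R"]
    W[z==0]=np.nan
    return W
def proj(p,X):
    c=np.asarray(X)@p["R"].T+p["t"];x=c[...,0]/c[...,2];y=c[...,1]/c[...,2];f=1+p["k1"]*(x*x+y*y)
    return np.stack([p["K"][0,0]*x*f+p["K"][0,2],p["K"][1,1]*y*f+p["K"][1,2]],-1)
E
python3 - <<'E'
from h import *
s=vision.camera("scene");t=vision.camera("top")
save(s,"s0",s=1.4);save(t,"t0",s=1.4)
np.savez("p0.npz",sf=s["frame"],tf=t["frame"],W=world(t),Ws=world(s))
print(t["R"],t["t"],t["K"],t["k1"])
o=sensors.get_obs();print(o)
for n in "tray crock brick_mid charcoal_mid band_mid cup_mid flux_mid tweezers_mid file_mid pliers_mid".split():
  for pn,p in(("top",t),("sc",s)):
    for d in models.search_frame(n,p): print(n,pn,np.round(d["xyz"],3),round(d["score"],2),proj(p,d["xyz"]).round())
E
```

```text
pics
[[ 0.02701288 -0.99950501 -0.01612556]
 [-0.98357903 -0.02369591 -0.1789156 ]
 [ 0.17844493  0.02069379 -0.98373227]] [-0.05397298  0.49079459  1.14100294] [[470.69883125   0.         270.63497601]
 [  0.         470.69883125 215.04155007]
 [  0.           0.           1.        ]] -0.12947564564184424
{'time_s': 0.1, 'joints': array([-7.69250779e+01,  1.72121976e+01,  8.71753270e+01, -8.11850435e-04,
        7.56726596e+01, -3.81697252e+00]), 'dq': array([ 0.01371252, -0.10296521, -0.00362415, -0.04532817,  0.01529723,
       -0.00770737]), 'effort': array([ 2.44783005e-03, -5.32644081e+01, -3.53281724e+01,  7.09545286e-02,
        2.34382198e-02, -7.28156692e-05]), 'ee_pos': array([ 0.15974183, -0.52604379,  0.20495591]), 'tcp_rot': array([-1.79939897e+02, -3.22178385e-03,  1.68920942e+01]), 'contact_force': array([ 0.12419105, -0.01507389, -0.51886997]), 'wrist_torque': array([ 0.02384738, -0.01011842, -0.02241365]), 'gripper_width': 0.09377169853249404}
tray top [0.617 0.014 0.003] 0.78 [251. 171.]
tray sc [0.616 0.014 0.004] 0.93 [321. 260.]
crock top [0.566 0.298 0.076] 0.
[... 528 characters left out ...]
.03 ] 0.66 [105. 239.]
charcoal_mid sc [ 0.616 -0.456  0.028] 0.65 [123. 272.]
charcoal_mid sc [ 0.376 -0.295  0.027] 0.62 [197. 203.]
band_mid sc [ 0.443 -0.175  0.015] 0.75 [241. 218.]
cup_mid top [0.343 0.308 0.016] 0.71 [133. 271.]
flux_mid top [ 0.434 -0.011  0.046] 0.7 [258. 237.]
flux_mid top [0.432 0.388 0.005] 0.58 [107. 236.]
flux_mid sc [ 0.453 -0.012  0.039] 0.73 [301. 208.]
flux_mid sc [0.613 0.286 0.072] 0.42 [433. 229.]
tweezers_mid top [0.405 0.072 0.004] 0.52 [226. 250.]
file_mid top [ 0.381 -0.069  0.01 ] 0.52 [281. 261.]
file_mid sc [ 0.389 -0.068  0.012] 0.71 [278. 203.]
pliers_mid top [0.431 0.392 0.004] 0.65 [106. 237.]
pliers_mid sc [0.433 0.388 0.005] 0.54 [436. 201.]
```

View pics/t0.png

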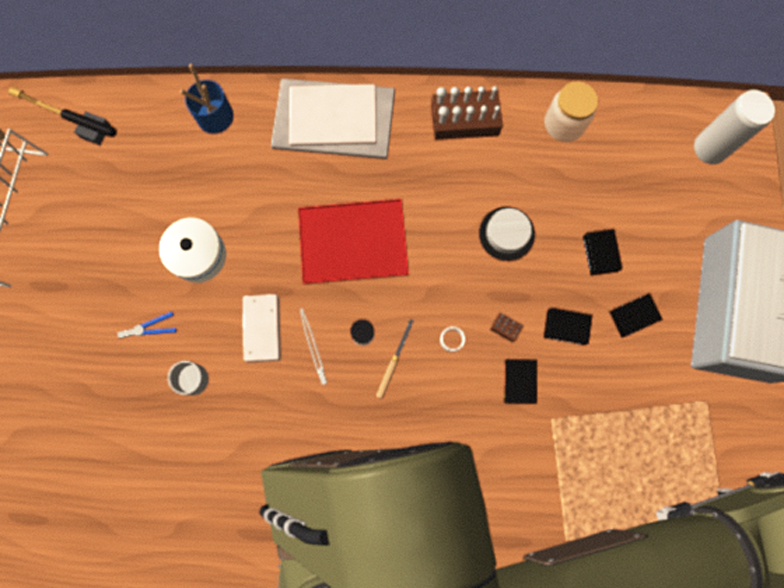

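View pics/s0.png

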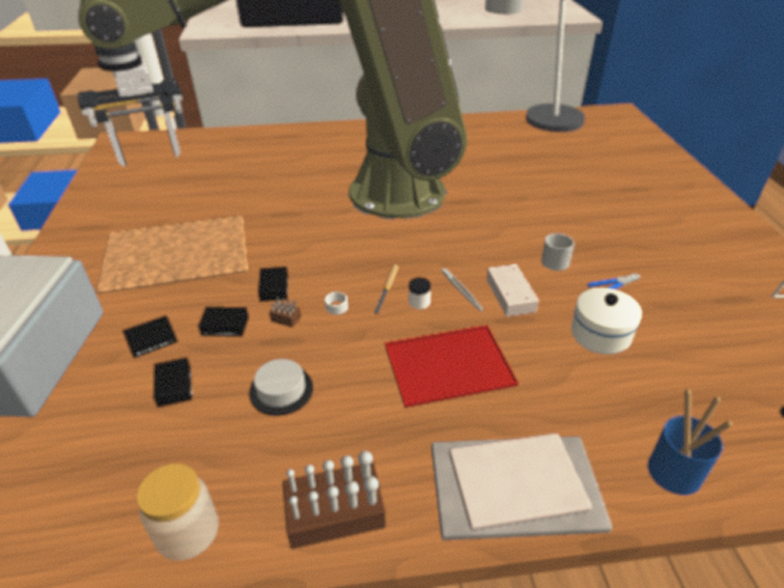

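The top view shows four black charcoal blocks at (1.4x pixels) (520,381), (568,326), (636,315) and (602,251). The one farthest left in y is at (520,381), world y≈-0.30; the brown block at (507,327) is something else. The brick is at (261,327), band (452,339), flux jar (362,331), cup (187,378), tray (353,241) and crock (190,249). Next I measure them precisely.

```bash
cat > m.py <<'E'
from h import *
def top_pts(W,c,r,zlo,zhi):
    m=(np.hypot(W[...,0]-c[0],W[...,1]-c[1])<r)&(W[...,2]>zlo)&(W[...,2]<zhi)
    return W[m]
def rect(P):
    (c,s,a)=cv2.minAreaRect((P[:,:2]*1000).astype(np.float32))
    b=cv2.boxPoints((c,s,a)); return np.round(c,1),np.round(s,1),round(a,1)
E
python3 - <<'E'
from m import *
d=np.load("p0.npz")
for k in("W","Ws"):
    W=d[k]
    for n,c,r,zl,zh in [("brick",(.45,.17),.085,.024,.045),("char",(.367,-.297),.06,.02,.04),("band",(.44,-.175),.04,.015,.035),("cup",(.35,.3),.05,.04,.075),("flux",(.44,-.012),.04,.04,.06),("crock",(.6,.29),.08,.06,.11),("block",(.62,-.27),.06,.03,.05),("pad",(.62,-.27),.075,.004,.015),("tray",(.617,.014),.15,.006,.02),("bench",(.5,.1),.03,-.02,.02)]:
        P=top_pts(W,c,r,zl,zh)
        if len(P)<5: print(k,n,len(P));continue
        print(k,n,len(P),rect(P),"med",np.median(P,0).round(4))
    f=d["tf" if k=="W" else "sf"].astype(int)
    m=(f[...,0]>110)&(f[...,1]<50)&(f[...,2]<60)&(abs(W[...,1]-.014)<.17)&(abs(W[...,0]-.617)<.13)
    n,l,st,_=cv2.connectedComponentsWithStats(m.astype(np.uint8))
    i=1+st[1:,4].argmax();P=W[l==i];P=P[~np.isnan(P[:,0])];print("tray red",len(P),rect(P),np.median(P,0))
E
```

```text
W brick 1129 (array([440.8, 173.7]), array([118.3,  63.2]), 3.7) med [0.4392 0.1731 0.0322]
W char 723 (array([ 356.5, -299.3]), array([57.1, 80.9]), 89.6) med [ 0.3558 -0.2996  0.0282]
W band 63 (array([ 430.8, -175.8]), array([39.3, 41.3]), 2.3) med [ 0.4303 -0.1759  0.0221]
W cup 177 (array([344.3, 300. ]), array([57.5, 61.9]), 2.4) med [0.3466 0.2984 0.0532]
W flux 238 (array([436.4, -11.5]), array([43.3, 40. ]), 1.0) med [ 0.4354 -0.0117  0.0481]
W crock 1437 (array([578.5, 303.8]), array([110.7, 106.5]), 6.6) med [0.5749 0.2999 0.0777]
W block 717 (array([ 635.4, -279. ]), array([76.4, 79.4]), 63.0) med [ 0.6343 -0.2787  0.0381]
W pad 506 (array([ 620.6, -273.5]), array([142. , 140.4]), 71.0) med [ 0.6131 -0.2644  0.0079]
W tray 786 (array([617. ,   6.7]), array([276.5, 256.9]), 20.6) med [0.6139 0.0198 0.0077]
W bench 406 (array([500.5,  99.9]), array([58.1, 57.8]), 46.1) med [4.997e-01 9.960e-02 1.000e-04]
tray red 3671 (array([613.8,  13.5]), array([148.4, 194.9]), 6.4) [0.61368731 0.01263254 0.00315699]
Ws brick 672 (array([442.6, 170.8]), array([124.4,  66.1]), 4.8) med [0
[... 268 characters left out ...]
7) med [0.3492 0.2966 0.0493]
Ws flux 153 (array([439.8, -14.2]), array([41. , 43.7]), 80.5) med [ 0.4423 -0.0151  0.0475]
Ws crock 1169 (array([581.6, 302. ]), array([109.3, 107.5]), 82.5) med [0.5938 0.2943 0.0765]
Ws block 762 (array([ 637.7, -280.3]), array([78. , 78.7]), 81.4) med [ 0.6416 -0.2803  0.038 ]
Ws pad 502 (array([ 647.9, -276.1]), array([ 87.9, 112. ]), 10.0) med [ 0.6677 -0.2741  0.0082]
Ws tray 454 (array([614.2,  10.7]), array([155.3, 200.4]), 6.3) med [0.6307 0.0113 0.0086]
Ws bench 245 (array([498.9, 101. ]), array([58.2, 55.2]), 62.0) med [4.984e-01 1.001e-01 1.000e-04]
tray red 3400 (array([616. ,  10.2]), array([151.8, 198.2]), 6.4) [0.61943135 0.00924681 0.00302612]
```

Run:
```python
from h import *
d=np.load("p0.npz")
t=d["tf"][:,:,::-1];
a=cv2.resize(t[215:290,90:270],None,fx=4,fy=4,interpolation=cv2.INTER_CUBIC)
b=cv2.resize(t[215:295,270:450],None,fx=4,fy=4,interpolation=cv2.INTER_CUBIC)
cv2.imwrite("pics/c0.png",cv2.resize(np.vstack([a,b]),(680,588)))
```

```text
(no output)
```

View pics/c0.png

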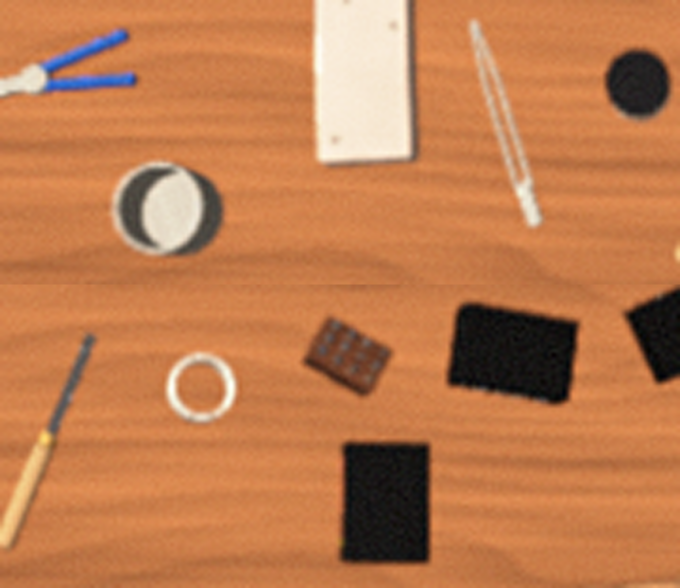

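```bash
cat > go.py <<'E'
import sys
from h import *
from scipy.spatial.transform import Rotation as Ro
def go(*targets):
    o=sensors.get_obs();R=Ro.from_euler("xyz",o["tcp_rot"],degrees=True)
    yaw=o["tcp_rot"][2]
    for x,y,z,yw in targets:
        d=R.inv().apply(np.array([x,y,z])-o["ee_pos"])*1000
        r=-((yw-yaw+180)%360-180)
        print((x,y,z,yw),"->",d.round(1),"roll",round(np.deg2rad(r),4))
    print("t",o["time_s"],"pos",o["ee_pos"].round(4),"rot",o["tcp_rot"].round(2),"w",round(o["gripper_width"],4),"F",o["contact_force"].round(1),"q6",o["joints"][5].round(1))
if __name__=="__main__":
    a=[float(v) for v in sys.argv[1:]]
    go(*[a[i:i+4] for i in range(0,len(a),4)])
E
python3 go.py .4417 .1723 .2 4.2
```

```text
(0.4417, 0.1723, 0.2, 4.2) -> [ 472.7 -586.5    5.5] roll 0.2215
t 1.1 pos [ 0.1598 -0.5263  0.2054] rot [-180.     -0.     16.89] w 0.0936 F [-0.6  0.2 -0.5] q6 -3.8
```

{"fn": "drive_tool", "kwargs": {"deltas": [{"xyz": [473, -587, 5], "roll": 0.2215, "hand": 0}, {"xyz": [473, -587, 5], "roll": 0.2215, "hand": 0}, {"xyz": [473, -587, 5], "roll": 0.2215, "hand": 0}, {"xyz": [473, -587, 5], "roll": 0.2215, "hand": 0}, {"xyz": [473, -587, 5], "roll": 0.2215, "hand": 0}, {"xyz": [473, -587, 5], "roll": 0.2215, "hand": 0}, {"xyz": [473, -587, 5], "roll": 0.2215, "hand": 0}, {"xyz": [473, -587, 5], "roll": 0.2215, "hand": 0}]}}

```text
time_s: 1.9
ee_pos: [0.3097, -0.1535, 0.2031]
tcp_rot: [180.0, -0.1, 4.2]
contact_force: [0.8, -0.6, -0.2]
gripper_width: 0.094
```

```bash
python3 go.py .4417 .1723 .1 4.2
```

```text
(0.4417, 0.1723, 0.1, 4.2) -> [ 155.2 -315.4  103. ] roll -0.0006
t 1.9 pos [ 0.3097 -0.1535  0.2031] rot [ 1.7996e+02 -5.0000e-02  4.1600e+00] w 0.094 F [ 0.8 -0.6 -0.2] q6 53.4
```

{"fn": "drive_tool", "kwargs": {"deltas": [{"xyz": [155, -315, 90], "roll": 0, "hand": 0}, {"xyz": [155, -315, 90], "roll": 0, "hand": 0}, {"xyz": [155, -315, 90], "roll": 0, "hand": 0}, {"xyz": [155, -315, 90], "roll": 0, "hand": 0}, {"xyz": [155, -315, 90], "roll": 0, "hand": 0}, {"xyz": [155, -315, 90], "roll": 0, "hand": 0}, {"xyz": [155, -315, 90], "roll": 0, "hand": 0}, {"xyz": [155, -315, 90], "roll": 0, "hand": 0}]}}

```text
time_s: 2.7
ee_pos: [0.4412, 0.1735, 0.1114]
tcp_rot: [-180.0, 0.1, 4.4]
contact_force: [0.2, 0.0, -0.2]
gripper_width: 0.0937
```

```bash
python3 go.py .4417 .1723 .05 4.2 .4417 .1723 .006 4.2
```

```text
(0.4417, 0.1723, 0.05, 4.2) -> [ 0.4  1.2 61.4] roll 0.003
(0.4417, 0.1723, 0.006, 4.2) -> [  0.5   1.2 105.4] roll 0.003
t 2.7 pos [0.4412 0.1735 0.1114] rot [-1.80e+02  7.00e-02  4.37e+00] w 0.0937 F [ 0.2  0.  -0.2] q6 102.6
```

{"fn": "drive_tool", "kwargs": {"deltas": [{"xyz": [0.5, 1, 40], "roll": 0, "hand": 0}, {"xyz": [0.5, 1, 75], "roll": 0, "hand": 0}, {"xyz": [0.5, 1, 95], "roll": 0, "hand": 0}, {"xyz": [0.5, 1, 105], "roll": 0, "hand": 0}, {"xyz": [0.5, 1, 105], "roll": 0, "hand": 0}, {"xyz": [0.5, 1, 105], "roll": 0, "hand": 1}, {"xyz": [0.5, 1, 105], "roll": 0, "hand": 1}, {"xyz": [0.5, 1, 105], "roll": 0, "hand": 1}]}}

```text
time_s: 3.5
ee_pos: [0.4421, 0.1693, 0.0087]
tcp_rot: [-180.0, -0.1, 4.2]
contact_force: [0.3, 2.5, 0.2]
gripper_width: 0.0735
```

{"fn": "drive_tool", "kwargs": {"deltas": [{"xyz": [0, 0, 0], "roll": 0, "hand": 1}, {"xyz": [0, 0, 0], "roll": 0, "hand": 1}, {"xyz": [0, 0, 0], "roll": 0, "hand": 1}, {"xyz": [0, 0, -20], "roll": 0, "hand": 1}, {"xyz": [0, 0, -50], "roll": 0, "hand": 1}, {"xyz": [0, 0, -85], "roll": 0, "hand": 1}, {"xyz": [0, 0, -100], "roll": 0, "hand": 1}, {"xyz": [0, 0, -100], "roll": 0, "hand": 1}]}}

```text
time_s: 4.3
ee_pos: [0.4423, 0.1694, 0.1095]
tcp_rot: [-180.0, -0.2, 4.2]
contact_force: [-0.1, -0.1, -3.6]
gripper_width: 0.0639
```

```bash
python3 - <<'E'
from h import *
s=vision.camera("scene");save(s,"s1",s=1.4)
E
python3 go.py .615 .0115 .1 96.4
```

```text
(0.615, 0.0115, 0.1, 96.4) -> [161.4 169.9   8. ] roll -1.6092
t 4.35 pos [0.4415 0.1692 0.1079] rot [-1.8e+02 -5.0e-02  4.2e+00] w 0.0637 F [ 0.  -0.  -3.4] q6 102.3
```

View pics/s1.png

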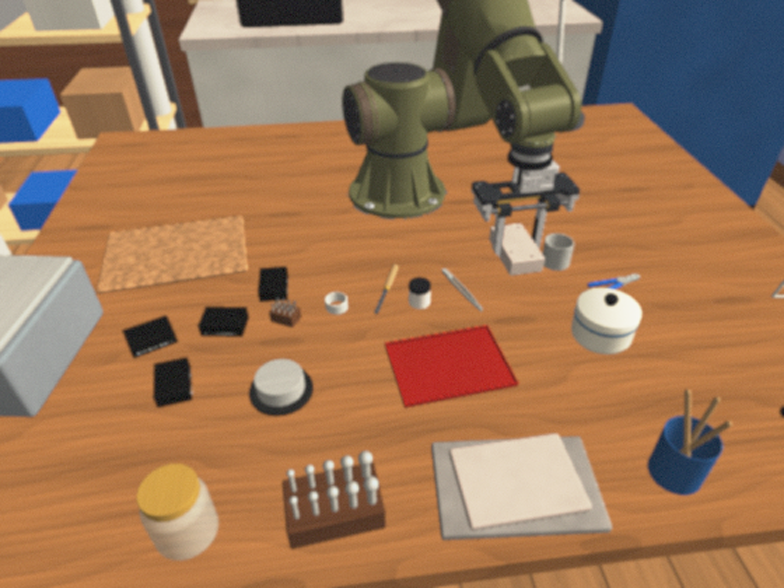

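{"fn": "drive_tool", "kwargs": {"deltas": [{"xyz": [20, 20, 0], "roll": -0.15, "hand": 1}, {"xyz": [40, 42, 0], "roll": -0.3, "hand": 1}, {"xyz": [60, 63, 0], "roll": -0.45, "hand": 1}, {"xyz": [80, 85, 0], "roll": -0.6, "hand": 1}, {"xyz": [100, 106, 0], "roll": -0.75, "hand": 1}, {"xyz": [120, 127, 0], "roll": -0.9, "hand": 1}, {"xyz": [140, 148, 0], "roll": -1.05, "hand": 1}, {"xyz": [161, 170, 0], "roll": -1.2, "hand": 1}]}}

```text
time_s: 5.15
ee_pos: [0.6144, 0.0106, 0.1054]
tcp_rot: [-179.8, 0.1, 73.3]
contact_force: [0.4, -0.6, -2.9]
gripper_width: 0.064
```

```bash
python3 go.py .615 .0115 .1 96.4
```

```text
(0.615, 0.0115, 0.1, 96.4) -> [1.  0.3 5.4] roll -0.403
t 5.15 pos [0.6144 0.0106 0.1054] rot [-1.7981e+02  5.0000e-02  7.3310e+01] w 0.064 F [ 0.4 -0.6 -2.9] q6 14.3
```

{"fn": "drive_tool", "kwargs": {"deltas": [{"xyz": [1, 0.5, 2], "roll": -0.14, "hand": 1}, {"xyz": [1, 0.5, 10], "roll": -0.28, "hand": 1}, {"xyz": [1, 0.5, 20], "roll": -0.409, "hand": 1}, {"xyz": [1, 0.5, 40], "roll": -0.409, "hand": 1}, {"xyz": [1, 0.5, 60], "roll": -0.409, "hand": 1}, {"xyz": [1, 0.5, 75], "roll": -0.409, "hand": 1}, {"xyz": [1, 0.5, 75], "roll": -0.409, "hand": 1}, {"xyz": [1, 0.5, 75], "roll": -0.409, "hand": 1}]}}

```text
time_s: 5.95
ee_pos: [0.6152, 0.0123, 0.0325]
tcp_rot: [-180.0, -0.0, 96.4]
contact_force: [-0.6, 0.1, -2.9]
gripper_width: 0.0638
```

```bash
for i in 1 2; do python3 go.py .615 .0115 .0095 96.4; done
python3 - <<'E'
from m import *
for c in("top","scene"):
    p=vision.camera(c);W=world(p)
    P=top_pts(W,(.615,.0115),.09,.045,.075)
    save(p,"b_"+c,(150,110,400,290) if c=="top" else (240,190,420,300),3)
    print(c,len(P),rect(P) if len(P)>5 else "",np.median(P,0))
E
python3 go.py .615 .0115 .0095 96.4
```

```text
(0.615, 0.0115, 0.0095, 96.4) -> [-0.7 -0.3 23. ] roll -0.0002
t 5.95 pos [0.6152 0.0123 0.0325] rot [-1.7995e+02 -1.0000e-02  9.6390e+01] w 0.0638 F [-0.6  0.1 -2.9] q6 -8.7
(0.615, 0.0115, 0.0095, 96.4) -> [-0.7 -0.3 23. ] roll -0.0002
t 5.95 pos [0.6152 0.0123 0.0325] rot [-1.7995e+02 -1.0000e-02  9.6390e+01] w 0.0638 F [-0.6  0.1 -2.9] q6 -8.7
top 125 (array([619.6, -41.6]), array([64.8, 15.3]), 1.3) [ 0.61462895 -0.04127636  0.05552519]
scene 795 (array([617.2,   9. ]), array([ 89.9, 119. ]), 7.2) [ 0.63253136 -0.0084439   0.05608113]
(0.615, 0.0115, 0.0095, 96.4) -> [-0.7 -0.9 24.1] roll -0.0002
t 6.05 pos [0.6158 0.0123 0.0336] rot [1.7993e+02 1.0000e-02 9.6390e+01] w 0.0637 F [ 0.4  0.3 -3.1] q6 -8.7
```

View pics/b_scene.png

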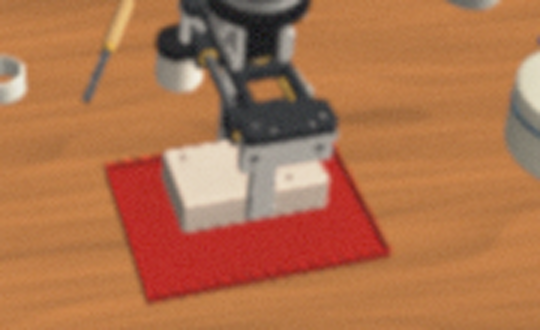

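{"fn": "drive_tool", "kwargs": {"deltas": [{"xyz": [1, -0.5, 8], "roll": 0, "hand": 1}, {"xyz": [1, -0.5, 15], "roll": 0, "hand": 1}, {"xyz": [1, -0.5, 19], "roll": 0, "hand": 1}, {"xyz": [1, -0.5, 21], "roll": 0, "hand": 1}, {"xyz": [1, -0.5, 21], "roll": 0, "hand": 1}, {"xyz": [1, -0.5, 21], "roll": 0, "hand": 1}, {"xyz": [1, -0.5, 21], "roll": 0, "hand": 0.15}, {"xyz": [1, -0.5, 21], "roll": 0, "hand": 0.15}]}}

```text
time_s: 6.85
ee_pos: [0.6151, 0.0132, 0.0121]
tcp_rot: [179.9, 0.0, 96.4]
contact_force: [0.1, -0.1, -0.3]
gripper_width: 0.0765
```

{"fn": "drive_tool", "kwargs": {"deltas": [{"xyz": [0, 0, 0], "roll": 0, "hand": 0.15}, {"xyz": [0, 0, 0], "roll": 0, "hand": 0.15}, {"xyz": [0, 0, -15], "roll": 0, "hand": 0.15}, {"xyz": [0, 0, -50], "roll": 0, "hand": 0.15}, {"xyz": [0, 0, -95], "roll": 0, "hand": 0.15}, {"xyz": [0, 0, -120], "roll": 0, "hand": 0}, {"xyz": [0, 0, -120], "roll": 0, "hand": 0}, {"xyz": [0, 0, -120], "roll": 0, "hand": 0}]}}

```text
time_s: 7.65
ee_pos: [0.6147, 0.0132, 0.1326]
tcp_rot: [179.9, 0.0, 96.4]
contact_force: [-0.3, -0.2, -0.5]
gripper_width: 0.0936
```

```bash
python3 go.py .3575 -.301 .13 0.2
```

```text
(0.3575, -0.301, 0.13, 0.2) -> [-283.6 -290.6    2.3] roll 1.6788
t 7.65 pos [0.6147 0.0132 0.1326] rot [1.7994e+02 1.0000e-02 9.6390e+01] w 0.0936 F [-0.3 -0.2 -0.5] q6 -8.6
```

{"fn": "drive_tool", "kwargs": {"deltas": [{"xyz": [-26, -26, 0], "roll": 0.15, "hand": 0}, {"xyz": [-52, -53, 0], "roll": 0.3, "hand": 0}, {"xyz": [-78, -80, 0], "roll": 0.45, "hand": 0}, {"xyz": [-104, -106, 0], "roll": 0.6, "hand": 0}, {"xyz": [-130, -133, 0], "roll": 0.75, "hand": 0}, {"xyz": [-156, -160, 0], "roll": 0.9, "hand": 0}, {"xyz": [-182, -186, 0], "roll": 1.05, "hand": 0}, {"xyz": [-208, -213, 0], "roll": 1.2, "hand": 0}]}}

```text
time_s: 8.45
ee_pos: [0.4246, -0.2178, 0.1308]
tcp_rot: [-179.9, 0.1, 27.3]
contact_force: [0.3, -0.5, -0.3]
gripper_width: 0.0941
```

```bash
python3 - <<'E'
from m import *
for c in("top","scene"):
    p=vision.camera(c);W=world(p)
    P=top_pts(W,(.615,.0115),.09,.029,.045)
    print(c,len(P),rect(P) if len(P)>5 else "",np.median(P,0))
    f=p["frame"].astype(int)
    m=(f[...,0]>110)&(f[...,1]<50)&(f[...,2]<60)&(abs(W[...,1]-.014)<.17)&(abs(W[...,0]-.617)<.13)
    P=W[m];P=P[np.isfinite(P[:,0])&(P[:,2]<.015)];print("tray",rect(P))
    save(p,"b2_"+c,(150,110,400,290) if c=="top" else (240,190,420,300),3)
E
python3 go.py .3575 -.301 .13 0.2
```

```text
top 1102 (array([613.2,  13.5]), array([ 65.7, 119.9]), 6.1) [0.6114942  0.01328402 0.03502383]
tray (array([614.1,  13.5]), array([148.9, 194.6]), 6.2)
scene 992 (array([616.3,  10.6]), array([ 66.6, 120.8]), 6.4) [0.61901934 0.00900157 0.03475816]
tray (array([615. ,  10.4]), array([153.2, 197.4]), 6.4)
(0.3575, -0.301, 0.13, 0.2) -> [-96.2  42.6   0.9] roll 0.4704
t 8.55 pos [ 0.4237 -0.2192  0.1308] rot [-1.799e+02  9.000e-02  2.715e+01] w 0.0939 F [-0.3  0.  -0.2] q6 31.1
```

View pics/b2_top.png

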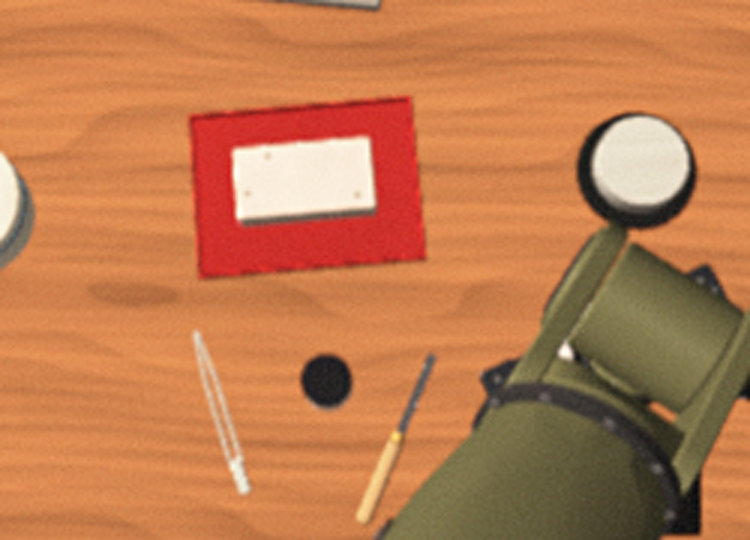

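{"fn": "drive_tool", "kwargs": {"deltas": [{"xyz": [-32, 14, 0], "roll": 0.15, "hand": 0}, {"xyz": [-64, 28, 0], "roll": 0.3, "hand": 0}, {"xyz": [-96, 43, 0], "roll": 0.4704, "hand": 0}, {"xyz": [-96, 43, 0], "roll": 0.4704, "hand": 0}, {"xyz": [-96, 43, 20], "roll": 0.4704, "hand": 0}, {"xyz": [-96, 43, 50], "roll": 0.4704, "hand": 0}, {"xyz": [-96, 43, 70], "roll": 0.4704, "hand": 0}, {"xyz": [-96, 43, 70], "roll": 0.4704, "hand": 0}]}}

```text
time_s: 9.35
ee_pos: [0.3604, -0.2978, 0.0591]
tcp_rot: [-179.8, 0.2, 0.8]
contact_force: [0.2, -0.4, 0.6]
gripper_width: 0.0939
```

```bash
python3 go.py .3575 -.301 .007 0.2
```

```text
(0.3575, -0.301, 0.007, 0.2) -> [-2.7  3.3 52.1] roll 0.0111
t 9.35 pos [ 0.3604 -0.2978  0.0591] rot [-179.77    0.22    0.84] w 0.0939 F [ 0.2 -0.4  0.6] q6 45.1
```

{"fn": "drive_tool", "kwargs": {"deltas": [{"xyz": [0, 0, 0], "roll": 0, "hand": 0}, {"xyz": [0, 0, 0], "roll": 0, "hand": 0}, {"xyz": [0, 0, 20], "roll": 0, "hand": 0}, {"xyz": [0, 0, 40], "roll": 0, "hand": 0}, {"xyz": [0, 0, 52], "roll": 0, "hand": 0}, {"xyz": [0, 0, 52], "roll": 0, "hand": 0}, {"xyz": [0, 0, 52], "roll": 0, "hand": 0}, {"xyz": [0, 0, 52], "roll": 0, "hand": 0}]}}

```text
time_s: 10.15
ee_pos: [0.3615, -0.3002, 0.0108]
tcp_rot: [179.9, -0.1, 0.7]
contact_force: [-0.4, -0.4, -0.7]
gripper_width: 0.094
```

```bash
python3 go.py .3575 -.301 .007 0.2
```

```text
(0.3575, -0.301, 0.007, 0.2) -> [-4.1  0.7  3.8] roll 0.0085
t 10.15 pos [ 0.3615 -0.3002  0.0108] rot [ 1.7994e+02 -6.0000e-02  6.8000e-01] w 0.094 F [-0.4 -0.4 -0.7] q6 45.1
```

{"fn": "drive_tool", "kwargs": {"deltas": [{"xyz": [-2, 0.5, 1], "roll": 0.008, "hand": 0}, {"xyz": [-4, 1, 3], "roll": 0.008, "hand": 0}, {"xyz": [-4, 1, 3], "roll": 0.008, "hand": 0}, {"xyz": [-4, 1, 3], "roll": 0.008, "hand": 1}, {"xyz": [-4, 1, 3], "roll": 0.008, "hand": 1}, {"xyz": [-4, 1, 3], "roll": 0.008, "hand": 1}, {"xyz": [-4, 1, 3], "roll": 0.008, "hand": 1}, {"xyz": [-4, 1, 3], "roll": 0.008, "hand": 1}]}}

```text
time_s: 10.95
ee_pos: [0.3571, -0.3008, 0.0068]
tcp_rot: [-180.0, 0.0, 0.2]
contact_force: [0.6, 0.5, 0.6]
gripper_width: 0.0573
```

{"fn": "drive_tool", "kwargs": {"deltas": [{"xyz": [0, 0, 0], "roll": 0, "hand": 1}, {"xyz": [0, 0, 0], "roll": 0, "hand": 1}, {"xyz": [0, 0, 0], "roll": 0, "hand": 1}, {"xyz": [0, 0, -20], "roll": 0, "hand": 1}, {"xyz": [0, 0, -50], "roll": 0, "hand": 1}, {"xyz": [0, 0, -85], "roll": 0, "hand": 1}, {"xyz": [0, 0, -120], "roll": 0, "hand": 1}, {"xyz": [0, 0, -120], "roll": 0, "hand": 1}]}}

```text
time_s: 11.75
ee_pos: [0.3585, -0.3022, 0.1308]
tcp_rot: [179.7, -0.3, 0.2]
contact_force: [0.4, -0.1, -1.5]
gripper_width: 0.0559
```

```bash
python3 go.py .6147 .0122 .13 96.3;  python3 - <<'E'
from h import *
s=vision.camera("scene");save(s,"s2",(60,100,340,300),2.8)
E
```

```text
(0.6147, 0.0122, 0.13, 96.3) -> [ 257.5 -313.4    0.6] roll -1.6768
t 11.75 pos [ 0.3585 -0.3022  0.1308] rot [179.72  -0.28   0.23] w 0.0559 F [ 0.4 -0.1 -1.5] q6 45.2
```

View pics/s2.png

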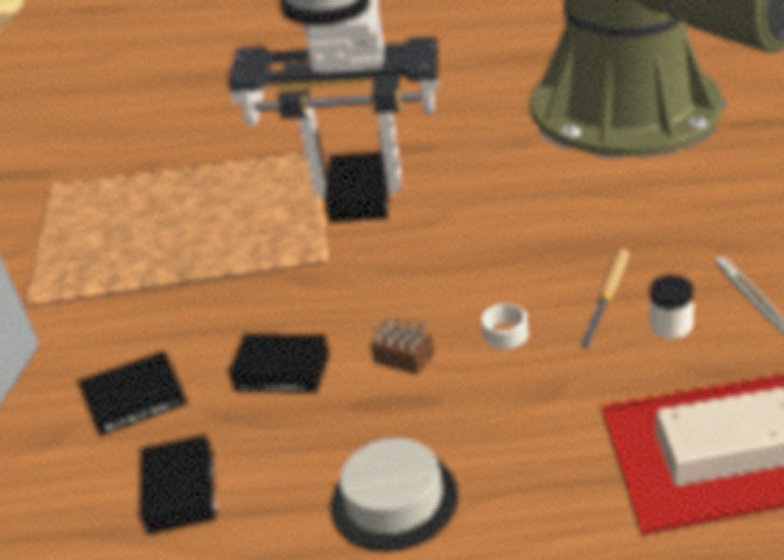

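Charcoal is held (crop (358,187)). Moving it over the brick.

{"fn": "drive_tool", "kwargs": {"deltas": [{"xyz": [23, -29, 0], "roll": -0.15, "hand": 1}, {"xyz": [46, -57, 0], "roll": -0.3, "hand": 1}, {"xyz": [70, -85, 0], "roll": -0.45, "hand": 1}, {"xyz": [93, -114, 0], "roll": -0.6, "hand": 1}, {"xyz": [117, -142, 0], "roll": -0.75, "hand": 1}, {"xyz": [140, -171, 0], "roll": -0.9, "hand": 1}, {"xyz": [164, -199, 0], "roll": -1.05, "hand": 1}, {"xyz": [187, -228, 0], "roll": -1.2, "hand": 1}]}}

```text
time_s: 12.6
ee_pos: [0.5434, -0.0707, 0.125]
tcp_rot: [-179.9, 0.0, 69.3]
contact_force: [0.2, -0.8, -0.6]
gripper_width: 0.0559
```

```bash
python3 go.py .6147 .0122 .13 96.3
```

```text
(0.6147, 0.0122, 0.13, 96.3) -> [102.7  37.4  -5.1] roll -0.4707
t 12.6 pos [ 0.5434 -0.0707  0.125 ] rot [-1.7986e+02  2.0000e-02  6.9330e+01] w 0.0559 F [ 0.2 -0.8 -0.6] q6 9.4
```

{"fn": "drive_tool", "kwargs": {"deltas": [{"xyz": [25, 9, -5], "roll": -0.12, "hand": 1}, {"xyz": [50, 18, -5], "roll": -0.24, "hand": 1}, {"xyz": [76, 28, -5], "roll": -0.36, "hand": 1}, {"xyz": [103, 37, -5], "roll": -0.471, "hand": 1}, {"xyz": [103, 37, 10], "roll": -0.471, "hand": 1}, {"xyz": [103, 37, 40], "roll": -0.471, "hand": 1}, {"xyz": [103, 37, 60], "roll": -0.471, "hand": 1}, {"xyz": [103, 37, 60], "roll": -0.471, "hand": 1}]}}

```text
time_s: 13.4
ee_pos: [0.6121, 0.0104, 0.0621]
tcp_rot: [-179.6, -0.1, 95.9]
contact_force: [-0.3, -0.2, -0.9]
gripper_width: 0.0556
```

```bash
python3 - <<'E'
from m import *
for c in("top","scene"):
    p=vision.camera(c);W=world(p)
    P=top_pts(W,(.615,.0115),.09,.078,.1)
    print(c,len(P),rect(P) if len(P)>5 else "",np.median(P,0))
    save(p,"ch_"+c,(150,110,400,290) if c=="top" else (240,170,420,300),3)
E
python3 go.py .6147 .0122 .042 96.3
```

```text
top 0  [nan nan nan]
scene 464 (array([616.6,   7.6]), array([77.5, 79.9]), 5.0) [ 0.62615396 -0.00436196  0.0855375 ]
(0.6147, 0.0122, 0.042, 96.3) -> [ 1.8  0.7 24.2] roll -0.0069
t 13.5 pos [0.6142 0.0104 0.0662] rot [-1.7991e+02 -1.0000e-02  9.5910e+01] w 0.056 F [ 0.1 -0.6 -0.9] q6 -8.4
  return _methods._mean(a, axis=axis, dtype=dtype,
  ret = um.true_divide(
```

View pics/ch_scene.png

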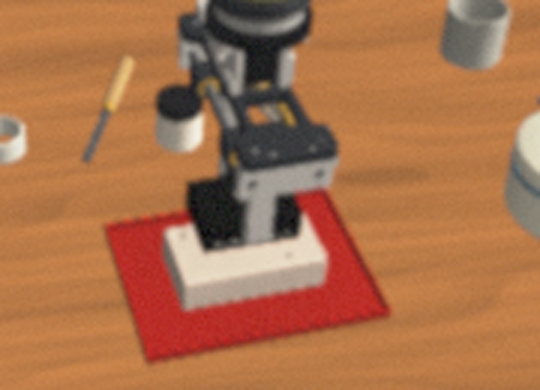

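{"fn": "drive_tool", "kwargs": {"deltas": [{"xyz": [2, 0.5, 6], "roll": -0.007, "hand": 1}, {"xyz": [2, 0.5, 14], "roll": -0.007, "hand": 1}, {"xyz": [2, 0.5, 19], "roll": -0.007, "hand": 1}, {"xyz": [2, 0.5, 21], "roll": -0.007, "hand": 1}, {"xyz": [2, 0.5, 22], "roll": -0.007, "hand": 1}, {"xyz": [2, 0.5, 22.5], "roll": -0.007, "hand": 1}, {"xyz": [2, 0.5, 22.5], "roll": -0.007, "hand": 1}, {"xyz": [2, 0.5, 22.5], "roll": -0.007, "hand": 1}]}}

```text
time_s: 14.3
ee_pos: [0.6151, 0.0127, 0.0445]
tcp_rot: [180.0, 0.0, 96.4]
contact_force: [-0.1, 0.3, -0.6]
gripper_width: 0.0556
```

```bash
python3 go.py .6147 .0122 .042 96.3
```

```text
(0.6147, 0.0122, 0.042, 96.3) -> [-0.5 -0.4  2.5] roll 0.0011
t 14.3 pos [0.6151 0.0127 0.0445] rot [179.98   0.    96.37] w 0.0556 F [-0.1  0.3 -0.6] q6 -8.6
```

Still about 2 mm up; lower slowly, then release.

{"fn": "drive_tool", "kwargs": {"deltas": [{"xyz": [0, 0, 1], "roll": 0, "hand": 1}, {"xyz": [0, 0, 2], "roll": 0, "hand": 1}, {"xyz": [0, 0, 2.5], "roll": 0, "hand": 1}, {"xyz": [0, 0, 2.5], "roll": 0, "hand": 1}, {"xyz": [0, 0, 2.5], "roll": 0, "hand": 0.2}, {"xyz": [0, 0, 2.5], "roll": 0, "hand": 0.2}, {"xyz": [0, 0, 2.5], "roll": 0, "hand": 0.2}, {"xyz": [0, 0, 2.5], "roll": 0, "hand": 0.2}]}}

```text
time_s: 15.1
ee_pos: [0.615, 0.0128, 0.0418]
tcp_rot: [180.0, -0.0, 96.4]
contact_force: [0.4, -0.4, -0.3]
gripper_width: 0.075
```

{"fn": "drive_tool", "kwargs": {"deltas": [{"xyz": [0, 0, -3], "roll": 0, "hand": 0.2}, {"xyz": [0, 0, -15], "roll": 0, "hand": 0.2}, {"xyz": [0, 0, -45], "roll": 0, "hand": 0.2}, {"xyz": [0, 0, -90], "roll": 0, "hand": 0.2}, {"xyz": [0, 0, -110], "roll": 0, "hand": 0.2}, {"xyz": [-25, 0, -110], "roll": 0, "hand": 0}, {"xyz": [-65, 0, -110], "roll": 0, "hand": 0}, {"xyz": [-110, 0, -110], "roll": 0, "hand": 0}]}}

```text
time_s: 15.9
ee_pos: [0.6274, -0.0971, 0.1533]
tcp_rot: [179.9, 0.0, 96.5]
contact_force: [-0.1, 0.3, 0.1]
gripper_width: 0.0934
```

```bash
python3 go.py .4317 -.177 .13 60
```

```text
(0.4317, -0.177, 0.13, 60.0) -> [ -57.4 -203.5   23.1] roll 0.6365
t 15.9 pos [ 0.6274 -0.0971  0.1533] rot [1.7992e+02 2.0000e-02 9.6470e+01] w 0.0934 F [-0.1  0.3  0.1] q6 -18.6
```

{"fn": "drive_tool", "kwargs": {"deltas": [{"xyz": [-12, -40, 5], "roll": 0, "hand": 0}, {"xyz": [-24, -85, 10], "roll": 0, "hand": 0}, {"xyz": [-36, -130, 15], "roll": 0, "hand": 0}, {"xyz": [-48, -170, 20], "roll": 0, "hand": 0}, {"xyz": [-57, -195, 23], "roll": 0, "hand": 0}, {"xyz": [-57, -203, 23], "roll": 0, "hand": 0}, {"xyz": [-57, -203, 50], "roll": 0, "hand": 0}, {"xyz": [-57, -203, 70], "roll": 0, "hand": 0}]}}

```text
time_s: 16.7
ee_pos: [0.4325, -0.1757, 0.0821]
tcp_rot: [179.9, 0.1, 96.3]
contact_force: [0.1, 0.1, 0.7]
gripper_width: 0.0938
```

```bash
python3 - <<'E'
from m import *
for c in("top","scene"):
    p=vision.camera(c);W=world(p)
    for zl,zh in((.058,.07),(.03,.042)):
        P=top_pts(W,(.615,.0115),.09,zl,zh)
        print(c,len(P),rect(P) if len(P)>5 else "",np.median(P,0))
    save(p,"ch2_"+c,(150,110,400,290) if c=="top" else (240,170,420,300),3)
E
python3 go.py .4317 -.177 .05 96.4
```

```text
top 676 (array([613.2,  12.8]), array([56.8, 80. ]), 6.0) [0.61263761 0.01322065 0.06315257]
top 435 (array([612.3,  13.2]), array([ 64.3, 120.1]), 7.0) [0.60443309 0.00680067 0.03496462]
scene 584 (array([615.1,  10.3]), array([60. , 79.8]), 5.4) [0.61821436 0.00931514 0.06272788]
scene 436 (array([617.3,  10.1]), array([ 66.5, 119.8]), 4.8) [ 0.63749467 -0.00866356  0.03477228]
(0.4317, -0.177, 0.05, 96.4) -> [-2.   0.1 30.6] roll -0.0004
t 16.8 pos [ 0.4314 -0.175   0.0806] rot [-1.7987e+02 -9.0000e-02  9.6380e+01] w 0.094 F [ 0.9 -0.4  0.1] q6 -33.0
```

View pics/ch2_top.png

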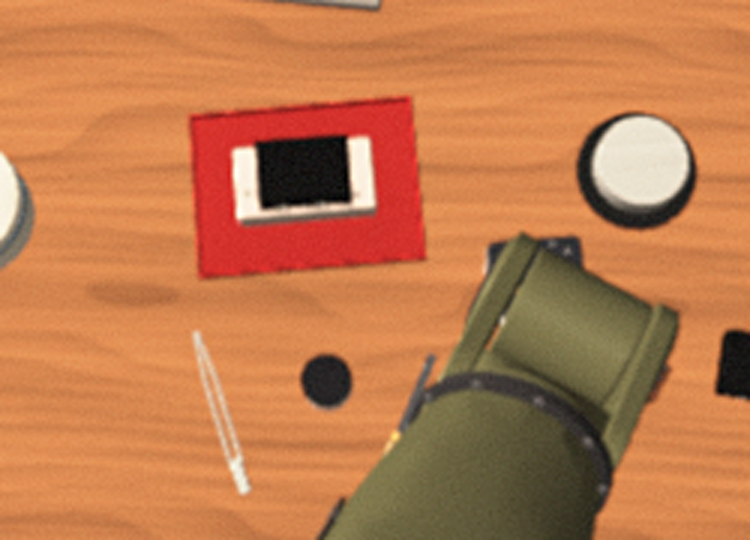

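{"fn": "drive_tool", "kwargs": {"deltas": [{"xyz": [-1.5, 0, 20], "roll": 0, "hand": 0}, {"xyz": [-1.5, 0, 45], "roll": 0, "hand": 0}, {"xyz": [-1.5, 0, 65], "roll": 0, "hand": 0}, {"xyz": [-1.5, 0, 73], "roll": 0, "hand": 0}, {"xyz": [-1.5, 0, 73], "roll": 0, "hand": 0}, {"xyz": [-1.5, 0, 73], "roll": 0, "hand": 0}, {"xyz": [-1.5, 0, 73], "roll": 0, "hand": 0}, {"xyz": [-1.5, 0, 73], "roll": 0, "hand": 0}]}}

```text
time_s: 17.6
ee_pos: [0.4324, -0.1774, 0.0096]
tcp_rot: [179.9, 0.0, 96.4]
contact_force: [0.5, 1.2, 0.7]
gripper_width: 0.094
```

```bash
python3 go.py .4317 -.177 .003 96.4
```

```text
(0.4317, -0.177, 0.003, 96.4) -> [ 0.4 -0.6  6.6] roll -0.0006
t 17.6 pos [ 0.4324 -0.1774  0.0096] rot [1.7994e+02 4.0000e-02 9.6370e+01] w 0.094 F [0.5 1.2 0.7] q6 -33.2
```

{"fn": "drive_tool", "kwargs": {"deltas": [{"xyz": [0, -0.5, 3], "roll": 0, "hand": 0}, {"xyz": [0, -0.5, 6], "roll": 0, "hand": 0}, {"xyz": [0, -0.5, 6], "roll": 0, "hand": 0.3}, {"xyz": [0, -0.5, 6], "roll": 0, "hand": 1}, {"xyz": [0, -0.5, 6], "roll": 0, "hand": 1}, {"xyz": [0, -0.5, 6], "roll": 0, "hand": 1}, {"xyz": [0, -0.5, 6], "roll": 0, "hand": 1}, {"xyz": [0, -0.5, 6], "roll": 0, "hand": 1}]}}

```text
time_s: 18.4
ee_pos: [0.4314, -0.1772, 0.0028]
tcp_rot: [180.0, 0.0, 96.4]
contact_force: [-0.4, -0.2, -0.2]
gripper_width: 0.0496
```

{"fn": "drive_tool", "kwargs": {"deltas": [{"xyz": [0, 0, 0], "roll": 0, "hand": 1}, {"xyz": [0, 0, 0], "roll": 0, "hand": 1}, {"xyz": [0, 0, 0], "roll": 0, "hand": 1}, {"xyz": [0, 0, 0], "roll": 0, "hand": 1}, {"xyz": [0, 0, 0], "roll": 0, "hand": 1}, {"xyz": [0, 0, 0], "roll": 0, "hand": 1}, {"xyz": [0, 0, 0], "roll": 0, "hand": 1}, {"xyz": [0, 0, 0], "roll": 0, "hand": 1}]}}

```text
time_s: 19.2
ee_pos: [0.4314, -0.1772, 0.0028]
tcp_rot: [-180.0, -0.0, 96.4]
contact_force: [0.6, 0.8, 1.4]
gripper_width: 0.0428
```

{"fn": "drive_tool", "kwargs": {"deltas": [{"xyz": [0, 0, -10], "roll": 0, "hand": 1}, {"xyz": [0, 0, -30], "roll": 0, "hand": 1}, {"xyz": [0, 0, -60], "roll": 0, "hand": 1}, {"xyz": [0, 0, -90], "roll": 0, "hand": 1}, {"xyz": [0, 0, -120], "roll": 0, "hand": 1}, {"xyz": [0, 0, -140], "roll": 0, "hand": 1}, {"xyz": [0, 0, -140], "roll": 0, "hand": 1}, {"xyz": [0, 0, -140], "roll": 0, "hand": 1}]}}

```text
time_s: 20.0
ee_pos: [0.4312, -0.1772, 0.1427]
tcp_rot: [180.0, 0.0, 96.4]
contact_force: [0.2, -0.2, -0.3]
gripper_width: 0.0428
```

```bash
python3 go.py .6147 .0122 .13 96.3;  python3 - <<'E'
from h import *
s=vision.camera("scene");save(s,"s3",(100,80,380,280),2.8)
E
```

```text
(0.6147, 0.0122, 0.13, 96.3) -> [167.8 203.3  12.7] roll 0.0012
t 20.0 pos [ 0.4312 -0.1772  0.1427] rot [1.7999e+02 1.0000e-02 9.6370e+01] w 0.0428 F [ 0.2 -0.2 -0.3] q6 -33.2
```

View pics/s3.png

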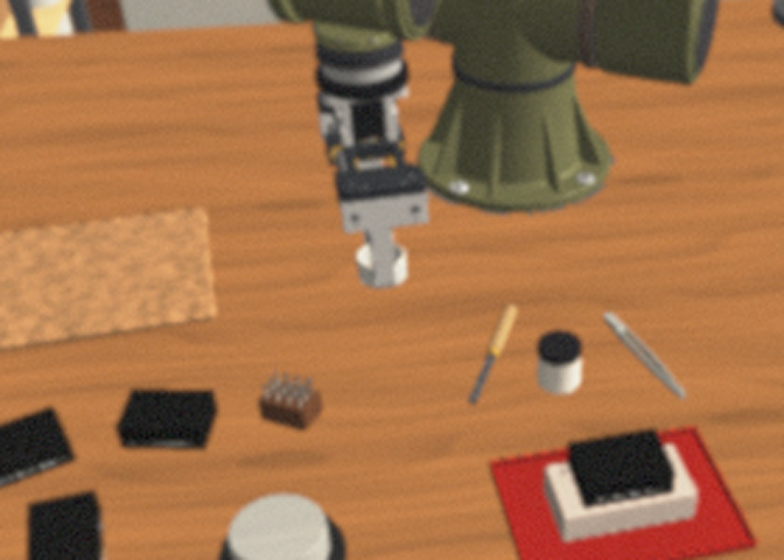

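{"fn": "drive_tool", "kwargs": {"deltas": [{"xyz": [25, 30, 0], "roll": 0, "hand": 1}, {"xyz": [55, 66, 0], "roll": 0, "hand": 1}, {"xyz": [85, 102, 0], "roll": 0, "hand": 1}, {"xyz": [115, 138, 0], "roll": 0, "hand": 1}, {"xyz": [145, 174, 0], "roll": 0, "hand": 1}, {"xyz": [168, 203, 0], "roll": 0, "hand": 1}, {"xyz": [168, 203, 20], "roll": 0, "hand": 1}, {"xyz": [168, 203, 45], "roll": 0, "hand": 1}]}}

```text
time_s: 20.85
ee_pos: [0.6147, 0.0133, 0.096]
tcp_rot: [-180.0, -0.0, 96.5]
contact_force: [1.0, -0.0, -0.8]
gripper_width: 0.0424
```

{"fn": "drive_tool", "kwargs": {"deltas": [{"xyz": [0, 0, 5], "roll": 0, "hand": 1}, {"xyz": [0, 0, 10], "roll": 0, "hand": 1}, {"xyz": [0, 0, 10], "roll": 0, "hand": 1}, {"xyz": [0, 0, 10], "roll": 0, "hand": 1}, {"xyz": [0, 0, 10], "roll": 0, "hand": 1}, {"xyz": [0, 0, 10], "roll": 0, "hand": 1}, {"xyz": [0, 0, 10], "roll": 0, "hand": 1}, {"xyz": [0, 0, 10], "roll": 0, "hand": 1}]}}

```text
time_s: 21.65
ee_pos: [0.6146, 0.0122, 0.088]
tcp_rot: [180.0, 0.0, 96.4]
contact_force: [0.8, -0.1, -0.7]
gripper_width: 0.0427
```

```bash
python3 - <<'E'
from m import *
p=vision.camera("scene");save(p,"bd1",(260,170,400,290),5)
W=world(p)
for q in((320,0),):pass
E
python3 go.py .6147 .0122 .066 96.3
```

```text
(0.6147, 0.0122, 0.066, 96.3) -> [-0.   0.1 21.9] roll 0.0011
t 21.7 pos [0.6146 0.0122 0.0879] rot [179.99  -0.    96.36] w 0.043 F [-0.3  0.7 -0.6] q6 -8.6
```

View pics/bd1.png

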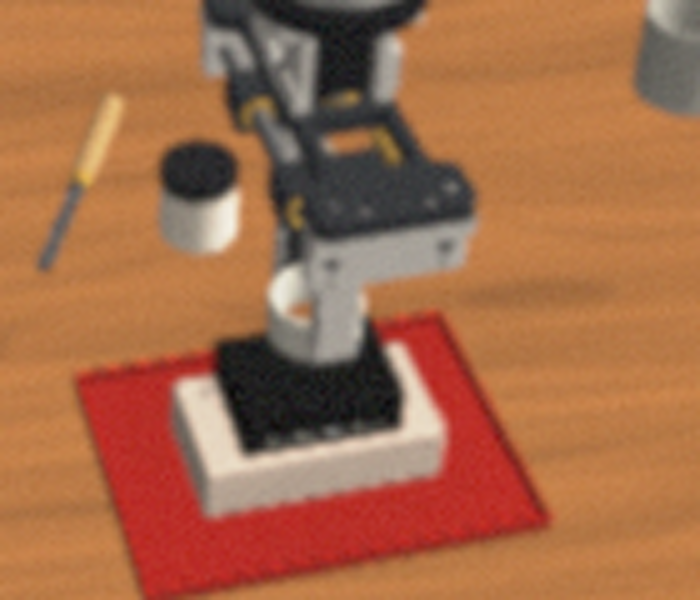

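Run:
```python
from m import *
p=vision.camera("scene");W=world(p);f=p["frame"].astype(int)
m=np.zeros(f.shape[:2],bool);m[218:246,308:337]=1
m&=(np.hypot(W[...,0]-.6147,W[...,1]-.0122)<.035)&(W[...,2]>.07)
P=W[m];print(len(P));print(P[:,1].min(),P[:,1].max(),P[:,0].min(),P[:,0].max(),P[:,2].min(),P[:,2].max())
w=(f.min(-1)>120)&m
Q=W[w&(W[...,2]>.075)]
print(len(Q)); 
# algebraic circle fit on outer-front wall below rim
Q=Q[(Q[:,2]<.104)]
from scipy.optimize import least_squares
r=least_squares(lambda c:np.hypot(Q[:,0]-c[0],Q[:,1]-c[1])-.022,[.615,.01],loss="soft_l1",f_scale=.001);print(r.x,np.abs(r.fun).mean())
for q in Q[::12]:print(q.round(4))
```

```text
279
-0.010543698567993757 0.032438893717831124 0.5855777094311225 0.6493705383139856 0.08456213761068533 0.14154701862727145
176
[0.61862667 0.01039984] 0.002858946080825943
[ 0.5905 -0.0023  0.1013]
[0.5958 0.009  0.0951]
[0.5954 0.007  0.0887]
[0.6267 0.0289 0.0924]
[0.6477 0.01   0.0988]
```

{"fn": "drive_tool", "kwargs": {"deltas": [{"xyz": [0, 0, 8], "roll": 0, "hand": 1}, {"xyz": [0, 0, 15], "roll": 0, "hand": 1}, {"xyz": [0, 0, 19], "roll": 0, "hand": 1}, {"xyz": [0, 0, 20.5], "roll": 0, "hand": 1}, {"xyz": [0, 0, 21.5], "roll": 0, "hand": 1}, {"xyz": [0, 0, 21.5], "roll": 0, "hand": 1}, {"xyz": [0, 0, 21.5], "roll": 0, "hand": 1}, {"xyz": [0, 0, 21.5], "roll": 0, "hand": 1}]}}

```text
time_s: 22.55
ee_pos: [0.6146, 0.0122, 0.0665]
tcp_rot: [180.0, 0.0, 96.4]
contact_force: [-0.7, -0.0, -0.7]
gripper_width: 0.0432
```

```bash
python3 go.py .6147 .0122 .0658 96.3
```

```text
(0.6147, 0.0122, 0.0658, 96.3) -> [-0.   0.1  0.7] roll 0.0012
t 22.55 pos [0.6146 0.0122 0.0665] rot [179.98   0.    96.37] w 0.0432 F [-0.7 -0.  -0.7] q6 -8.6
```

{"fn": "drive_tool", "kwargs": {"deltas": [{"xyz": [0, 0, 0.5], "roll": 0, "hand": 1}, {"xyz": [0, 0, 0.5], "roll": 0, "hand": 1}, {"xyz": [0, 0, 0.5], "roll": 0, "hand": 0.4}, {"xyz": [0, 0, 0.5], "roll": 0, "hand": 0.3}, {"xyz": [0, 0, 0.5], "roll": 0, "hand": 0.3}, {"xyz": [0, 0, 0.5], "roll": 0, "hand": 0.3}, {"xyz": [0, 0, 0.5], "roll": 0, "hand": 0.3}, {"xyz": [0, 0, 0.5], "roll": 0, "hand": 0.3}]}}

```text
time_s: 23.35
ee_pos: [0.6145, 0.0122, 0.0658]
tcp_rot: [180.0, 0.0, 96.4]
contact_force: [-0.5, -0.6, -0.2]
gripper_width: 0.0659
```

{"fn": "drive_tool", "kwargs": {"deltas": [{"xyz": [0, 0, -3], "roll": 0, "hand": 0.3}, {"xyz": [0, 0, -12], "roll": 0, "hand": 0.3}, {"xyz": [0, 0, -35], "roll": 0, "hand": 0.3}, {"xyz": [0, 0, -70], "roll": 0, "hand": 0.3}, {"xyz": [0, 0, -100], "roll": 0, "hand": 0.1}, {"xyz": [0, 0, -100], "roll": 0, "hand": 0}, {"xyz": [10, -40, -100], "roll": 0, "hand": 0}, {"xyz": [30, -80, -100], "roll": 0, "hand": 0}]}}

```text
time_s: 24.15
ee_pos: [0.5305, 0.0327, 0.1649]
tcp_rot: [-179.9, -0.0, 96.3]
contact_force: [0.5, 0.5, 0.8]
gripper_width: 0.0928
```

```bash
python3 go.py .3455 .2985 .16 60 .4317 .2 .16 75
```

```text
(0.3455, 0.2985, 0.16, 60.0) -> [ 284.5 -154.7    5.1] roll 0.6335
(0.4317, 0.2, 0.16, 75.0) -> [177.1 -79.8   5. ] roll 0.3717
t 24.15 pos [0.5305 0.0327 0.1649] rot [-179.94   -0.     96.29] w 0.0928 F [0.5 0.5 0.8] q6 -6.7
```

{"fn": "drive_tool", "kwargs": {"deltas": [{"xyz": [40, -20, 0], "roll": 0.1, "hand": 0}, {"xyz": [80, -42, 0], "roll": 0.2, "hand": 0}, {"xyz": [120, -64, 0], "roll": 0.3, "hand": 0}, {"xyz": [160, -86, 0], "roll": 0.4, "hand": 0}, {"xyz": [200, -108, 0], "roll": 0.5, "hand": 0}, {"xyz": [240, -130, 0], "roll": 0.633, "hand": 0}, {"xyz": [270, -147, 0], "roll": 0.633, "hand": 0}, {"xyz": [284, -155, 5], "roll": 0.633, "hand": 0}]}}

```text
time_s: 24.95
ee_pos: [0.3445, 0.3002, 0.1612]
tcp_rot: [180.0, -0.1, 60.2]
contact_force: [0.9, 0.5, -0.8]
gripper_width: 0.0941
```

```bash
python3 - <<'E'
from m import *
from scipy.optimize import least_squares
for c in("top","scene"):
    p=vision.camera(c);W=world(p)
    P=top_pts(W,(.615,.0115),.09,.08,.095)
    print("band",c,len(P),rect(P) if len(P)>5 else "",np.median(P,0))
    P=top_pts(W,(.615,.0115),.09,.058,.07);print("char",rect(P))
    save(p,"bd2_"+c,(200,130,320,230) if c=="top" else (260,170,400,290),5)
E
python3 go.py .3455 .2985 .09 60
```

```text
band top 74 (array([612.4,  13.4]), array([42.3, 41.9]), 40.5) [0.61080836 0.01371654 0.08447444]
char (array([613.5,  12.9]), array([57.3, 79.8]), 4.8)
band scene 93 (array([615.2,  10.4]), array([41.8, 43.2]), 88.5) [0.61865355 0.01165845 0.0836261 ]
char (array([615.2,   9.9]), array([59.6, 79.5]), 5.8)
(0.3455, 0.2985, 0.09, 60.0) -> [-0.3  1.  70.4] roll 0.0045
t 25.05 pos [0.3448 0.2992 0.1604] rot [-1.7997e+02  4.0000e-02  6.0260e+01] w 0.0938 F [ 0.8 -0.6 -0.4] q6 66.1
```

View pics/bd2_top.png

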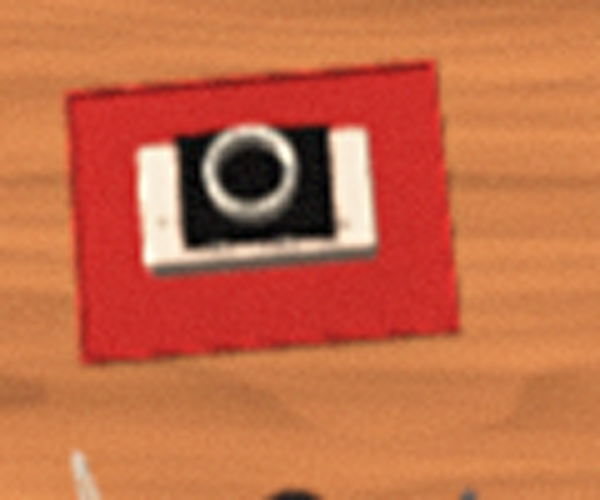

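View pics/bd2_scene.png

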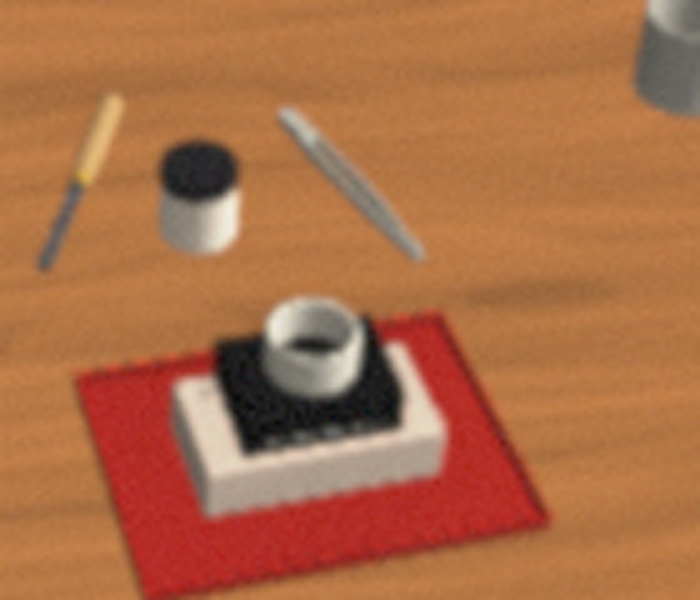

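{"fn": "drive_tool", "kwargs": {"deltas": [{"xyz": [0, 1, 35], "roll": 0.004, "hand": 0}, {"xyz": [0, 1, 70], "roll": 0.004, "hand": 0}, {"xyz": [0, 1, 100], "roll": 0.004, "hand": 0}, {"xyz": [0, 1, 125], "roll": 0.004, "hand": 0}, {"xyz": [0, 1, 140], "roll": 0.004, "hand": 0}, {"xyz": [0, 1, 140], "roll": 0.004, "hand": 0}, {"xyz": [0, 1, 140], "roll": 0.004, "hand": 0}, {"xyz": [0, 1, 140], "roll": 0.004, "hand": 0}]}}

```text
time_s: 25.85
ee_pos: [0.3478, 0.2978, 0.0218]
tcp_rot: [180.0, -0.1, 59.8]
contact_force: [-0.5, 0.5, -0.3]
gripper_width: 0.0943
```

```bash
python3 go.py .3455 .2985 .02 60
```

```text
(0.3455, 0.2985, 0.02, 60.0) -> [-0.5 -2.3  1.8] roll -0.0027
t 25.85 pos [0.3478 0.2978 0.0218] rot [ 1.7996e+02 -8.0000e-02  5.9850e+01] w 0.0943 F [-0.5  0.5 -0.3] q6 66.1
```

{"fn": "drive_tool", "kwargs": {"deltas": [{"xyz": [-0.5, -2, 1], "roll": 0, "hand": 0}, {"xyz": [-0.5, -2, 1], "roll": 0, "hand": 0.2}, {"xyz": [-0.5, -2, 1], "roll": 0, "hand": 0.5}, {"xyz": [-0.5, -2, 1], "roll": 0, "hand": 1}, {"xyz": [-0.5, -2, 1], "roll": 0, "hand": 1}, {"xyz": [-0.5, -2, 1], "roll": 0, "hand": 1}, {"xyz": [-0.5, -2, 1], "roll": 0, "hand": 1}, {"xyz": [-0.5, -2, 1], "roll": 0, "hand": 1}]}}

```text
time_s: 26.65
ee_pos: [0.345, 0.2983, 0.0198]
tcp_rot: [-180.0, 0.0, 59.9]
contact_force: [-0.9, 0.5, 1.0]
gripper_width: 0.0586
```

{"fn": "drive_tool", "kwargs": {"deltas": [{"xyz": [0, 0, 0], "roll": 0, "hand": 1}, {"xyz": [0, 0, 0], "roll": 0, "hand": 1}, {"xyz": [0, 0, 0], "roll": 0, "hand": 1}, {"xyz": [0, 0, -10], "roll": 0, "hand": 1}, {"xyz": [0, 0, -30], "roll": 0, "hand": 1}, {"xyz": [0, 0, -60], "roll": 0, "hand": 1}, {"xyz": [0, 0, -90], "roll": 0, "hand": 1}, {"xyz": [0, 0, -90], "roll": 0, "hand": 1}]}}

```text
time_s: 27.45
ee_pos: [0.3465, 0.2993, 0.1137]
tcp_rot: [179.8, -0.3, 59.9]
contact_force: [0.7, -0.8, -1.7]
gripper_width: 0.0587
```

```bash
python3 go.py .596 .1795 .11 96.4
python3 - <<'E'
from m import *
s=vision.camera("scene");save(s,"s4",(280,80,540,280),2.8)
E
```

```text
(0.596, 0.1795, 0.11, 96.4) -> [ 21.6 275.9   4.6] roll -0.6375
t 27.45 pos [0.3465 0.2993 0.1137] rot [179.85  -0.33  59.87] w 0.0587 F [ 0.7 -0.8 -1.7] q6 66.4
```

View pics/s4.png

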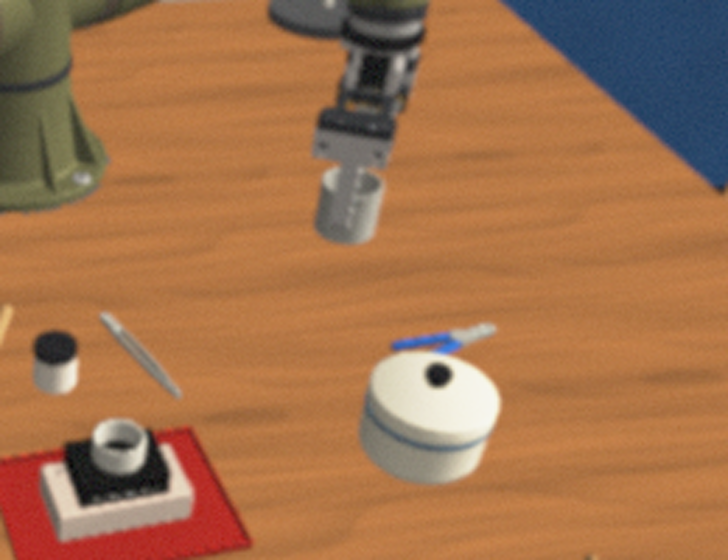

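{"fn": "drive_tool", "kwargs": {"deltas": [{"xyz": [3, 35, -10], "roll": -0.1, "hand": 1}, {"xyz": [6, 75, -15], "roll": -0.2, "hand": 1}, {"xyz": [9, 115, -15], "roll": -0.3, "hand": 1}, {"xyz": [12, 155, -15], "roll": -0.4, "hand": 1}, {"xyz": [15, 195, -15], "roll": -0.5, "hand": 1}, {"xyz": [18, 235, -15], "roll": -0.6, "hand": 1}, {"xyz": [21, 265, -15], "roll": -0.637, "hand": 1}, {"xyz": [21.5, 276, 0], "roll": -0.637, "hand": 1}]}}

```text
time_s: 28.3
ee_pos: [0.5969, 0.1768, 0.1096]
tcp_rot: [179.9, 0.0, 96.3]
contact_force: [-1.0, 0.3, -1.4]
gripper_width: 0.0588
```

```bash
python3 go.py .596 .1795 .05 96.4
```

```text
(0.596, 0.1795, 0.05, 96.4) -> [ 2.8 -0.7 59.6] roll -0.001
t 28.3 pos [0.5969 0.1768 0.1096] rot [1.7992e+02 1.0000e-02 9.6340e+01] w 0.0588 F [-1.   0.3 -1.4] q6 6.8
```

{"fn": "drive_tool", "kwargs": {"deltas": [{"xyz": [2, -0.5, 20], "roll": 0, "hand": 1}, {"xyz": [2, -0.5, 45], "roll": 0, "hand": 1}, {"xyz": [2, -0.5, 65], "roll": 0, "hand": 1}, {"xyz": [2, -0.5, 78], "roll": 0, "hand": 1}, {"xyz": [2, -0.5, 82], "roll": 0, "hand": 1}, {"xyz": [2, -0.5, 82], "roll": 0, "hand": 1}, {"xyz": [2, -0.5, 82], "roll": 0, "hand": 1}, {"xyz": [2, -0.5, 82], "roll": 0, "hand": 1}]}}

```text
time_s: 29.1
ee_pos: [0.5943, 0.1804, 0.0288]
tcp_rot: [179.9, -0.0, 96.4]
contact_force: [0.4, -0.4, -1.3]
gripper_width: 0.0586
```

```bash
python3 go.py .596 .1795 .0198 96.4
```

```text
(0.596, 0.1795, 0.0198, 96.4) -> [-1.1  1.6  9. ] roll -0.0006
t 29.1 pos [0.5943 0.1804 0.0288] rot [ 1.7991e+02 -1.0000e-02  9.6370e+01] w 0.0586 F [ 0.4 -0.4 -1.3] q6 7.1
```

{"fn": "drive_tool", "kwargs": {"deltas": [{"xyz": [-1, 1.5, 4], "roll": 0, "hand": 1}, {"xyz": [-1, 1.5, 7], "roll": 0, "hand": 1}, {"xyz": [-1, 1.5, 8], "roll": 0, "hand": 1}, {"xyz": [-1, 1.5, 9], "roll": 0, "hand": 1}, {"xyz": [-1, 1.5, 9], "roll": 0, "hand": 1}, {"xyz": [-1, 1.5, 9], "roll": 0, "hand": 1}, {"xyz": [-1, 1.5, 9], "roll": 0, "hand": 1}, {"xyz": [-1, 1.5, 9], "roll": 0, "hand": 1}]}}

```text
time_s: 29.9
ee_pos: [0.5954, 0.1794, 0.0198]
tcp_rot: [-180.0, 0.0, 96.4]
contact_force: [-6.7, -3.1, 10.8]
gripper_width: 0.0584
```

{"fn": "drive_tool", "kwargs": {"deltas": [{"xyz": [0, 0, 0], "roll": 0, "hand": 0.2}, {"xyz": [0, 0, 0], "roll": 0, "hand": 0.1}, {"xyz": [0, 0, 0], "roll": 0, "hand": 0.1}, {"xyz": [0, 0, 0], "roll": 0, "hand": 0.1}, {"xyz": [0, 0, -15], "roll": 0, "hand": 0.1}, {"xyz": [0, 0, -50], "roll": 0, "hand": 0.1}, {"xyz": [0, 0, -95], "roll": 0, "hand": 0}, {"xyz": [0, 0, -135], "roll": 0, "hand": 0}]}}

```text
time_s: 30.7
ee_pos: [0.5954, 0.1795, 0.157]
tcp_rot: [179.9, -0.0, 96.4]
contact_force: [0.4, -0.3, -0.3]
gripper_width: 0.0933
```

```bash
python3 go.py .438 -.013 .15 96.4
```

```text
(0.438, -0.013, 0.15, 96.4) -> [-173.8 -177.8    6.8] roll -0.0006
t 30.7 pos [0.5954 0.1795 0.157 ] rot [ 1.7993e+02 -1.0000e-02  9.6370e+01] w 0.0933 F [ 0.4 -0.3 -0.3] q6 7.0
```

{"fn": "drive_tool", "kwargs": {"deltas": [{"xyz": [-30, -30, 0], "roll": 0, "hand": 0}, {"xyz": [-62, -64, 0], "roll": 0, "hand": 0}, {"xyz": [-94, -96, 0], "roll": 0, "hand": 0}, {"xyz": [-126, -128, 0], "roll": 0, "hand": 0}, {"xyz": [-155, -158, 0], "roll": 0, "hand": 0}, {"xyz": [-174, -178, 10], "roll": 0, "hand": 0}, {"xyz": [-174, -178, 40], "roll": 0, "hand": 0}, {"xyz": [-174, -178, 70], "roll": 0, "hand": 0}]}}

```text
time_s: 31.5
ee_pos: [0.4382, -0.0139, 0.0847]
tcp_rot: [179.8, 0.0, 96.3]
contact_force: [0.6, 0.0, 0.1]
gripper_width: 0.094
```

```bash
python3 - <<'E'
from m import *
for c in("top","scene"):
    p=vision.camera(c);W=world(p)
    P=top_pts(W,(.595,.18),.05,.04,.065);print("cup",c,len(P),rect(P) if len(P)>5 else "")
    P=top_pts(W,(.58,.303),.08,.06,.11);print("crock",rect(P))
    save(p,"cup_"+c,(100,110,350,290) if c=="top" else (260,170,480,320),3)
E
python3 go.py .438 -.013 .016 96.4
```

```text
cup top 162 (array([594.8, 180.9]), array([57.5, 58.2]), 46.7)
crock (array([578.5, 304.4]), array([109. , 107.9]), 2.3)
cup scene 280 (array([596.1, 178.7]), array([59. , 59.7]), 89.7)
crock (array([581.8, 302.5]), array([109. , 107.3]), 88.3)
(0.438, -0.013, 0.016, 96.4) -> [-0.   2.  66.2] roll -0.001
t 31.6 pos [ 0.4363 -0.0132  0.0822] rot [-1.7977e+02 -5.0000e-02  9.6340e+01] w 0.0939 F [-0.1  0.9  1.1] q6 -12.9
```

View pics/cup_scene.png

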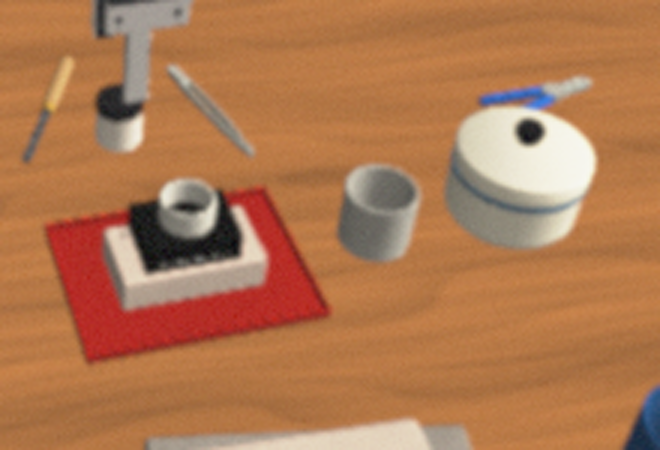

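{"fn": "drive_tool", "kwargs": {"deltas": [{"xyz": [0, 1, 25], "roll": 0, "hand": 0}, {"xyz": [0, 1, 50], "roll": 0, "hand": 0}, {"xyz": [0, 1, 68], "roll": 0, "hand": 0}, {"xyz": [0, 1, 72], "roll": 0, "hand": 0}, {"xyz": [0, 1, 72], "roll": 0, "hand": 0}, {"xyz": [0, 1, 72], "roll": 0, "hand": 0}, {"xyz": [0, 1, 72], "roll": 0, "hand": 0}, {"xyz": [0, 1, 72], "roll": 0, "hand": 0}]}}

```text
time_s: 32.4
ee_pos: [0.4392, -0.0131, 0.0126]
tcp_rot: [179.9, 0.0, 96.4]
contact_force: [-0.4, 0.4, -0.3]
gripper_width: 0.0937
```

```bash
python3 go.py .438 -.013 .008 96.4
```

```text
(0.438, -0.013, 0.008, 96.4) -> [ 0.3 -1.2  4.6] roll -0.0005
t 32.4 pos [ 0.4392 -0.0131  0.0126] rot [1.7993e+02 1.0000e-02 9.6370e+01] w 0.0937 F [-0.4  0.4 -0.3] q6 -12.9
```

{"fn": "drive_tool", "kwargs": {"deltas": [{"xyz": [0, -1, 3], "roll": 0, "hand": 0.2}, {"xyz": [0, -1, 3], "roll": 0, "hand": 0.4}, {"xyz": [0, -1, 3], "roll": 0, "hand": 1}, {"xyz": [0, -1, 3], "roll": 0, "hand": 1}, {"xyz": [0, -1, 3], "roll": 0, "hand": 1}, {"xyz": [0, -1, 3], "roll": 0, "hand": 1}, {"xyz": [0, -1, 3], "roll": 0, "hand": 1}, {"xyz": [0, -1, 3], "roll": 0, "hand": 1}]}}

```text
time_s: 33.2
ee_pos: [0.4379, -0.0132, 0.0088]
tcp_rot: [180.0, 0.0, 96.4]
contact_force: [1.4, -0.5, 0.1]
gripper_width: 0.0426
```

{"fn": "drive_tool", "kwargs": {"deltas": [{"xyz": [0, 0, 0], "roll": 0, "hand": 1}, {"xyz": [0, 0, 0], "roll": 0, "hand": 1}, {"xyz": [0, 0, 0], "roll": 0, "hand": 1}, {"xyz": [0, 0, 0], "roll": 0, "hand": 1}, {"xyz": [0, 0, -10], "roll": 0, "hand": 1}, {"xyz": [0, 0, -40], "roll": 0, "hand": 1}, {"xyz": [0, 0, -80], "roll": 0, "hand": 1}, {"xyz": [0, 0, -100], "roll": 0, "hand": 1}]}}

```text
time_s: 34.0
ee_pos: [0.4385, -0.0133, 0.1122]
tcp_rot: [179.8, 0.0, 96.4]
contact_force: [0.6, -1.2, -1.1]
gripper_width: 0.0426
```

```bash
python3 go.py .632 -.1396 .1 96.4
python3 - <<'E'
from m import *
s=vision.camera("scene");save(s,"s5",(200,100,400,260),3.5)
E
```

```text
(0.632, -0.1396, 0.1, 96.4) -> [-147.   178.2   12.8] roll -0.0006
t 34.0 pos [ 0.4385 -0.0133  0.1122] rot [1.7982e+02 4.0000e-02 9.6370e+01] w 0.0426 F [ 0.6 -1.2 -1.1] q6 -12.9
```

View pics/s5.png

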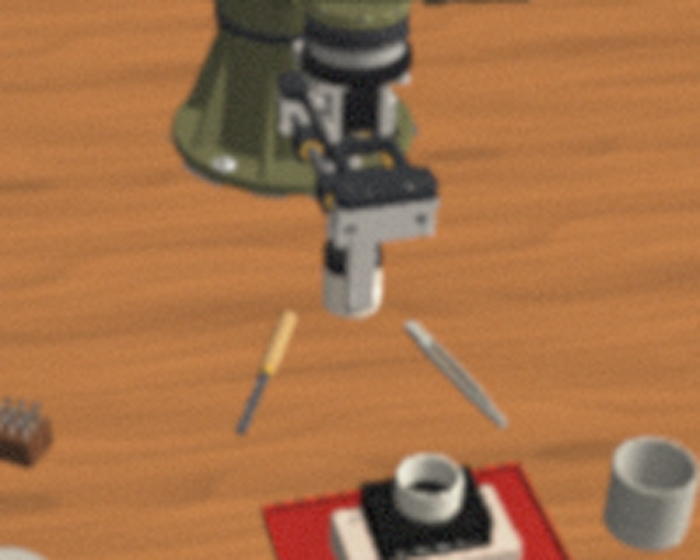

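{"fn": "drive_tool", "kwargs": {"deltas": [{"xyz": [-25, 25, 0], "roll": 0, "hand": 1}, {"xyz": [-50, 56, 0], "roll": 0, "hand": 1}, {"xyz": [-76, 88, 0], "roll": 0, "hand": 1}, {"xyz": [-100, 120, 0], "roll": 0, "hand": 1}, {"xyz": [-125, 152, 0], "roll": 0, "hand": 1}, {"xyz": [-147, 178, 0], "roll": 0, "hand": 1}, {"xyz": [-147, 178, 25], "roll": 0, "hand": 1}, {"xyz": [-147, 178, 60], "roll": 0, "hand": 1}]}}

```text
time_s: 34.85
ee_pos: [0.6321, -0.1403, 0.049]
tcp_rot: [179.9, 0.1, 96.3]
contact_force: [0.6, -0.1, -0.5]
gripper_width: 0.0426
```

{"fn": "drive_tool", "kwargs": {"deltas": [{"xyz": [0, 0, 15], "roll": 0, "hand": 1}, {"xyz": [0, 0, 25], "roll": 0, "hand": 1}, {"xyz": [0, 0, 30], "roll": 0, "hand": 1}, {"xyz": [0, 0, 30], "roll": 0, "hand": 1}, {"xyz": [0, 0, 30], "roll": 0, "hand": 1}, {"xyz": [0, 0, 30], "roll": 0, "hand": 1}, {"xyz": [0, 0, 30], "roll": 0, "hand": 1}, {"xyz": [0, 0, 30], "roll": 0, "hand": 1}]}}

```text
time_s: 35.65
ee_pos: [0.6312, -0.1396, 0.0192]
tcp_rot: [180.0, 0.0, 96.4]
contact_force: [1.2, 0.6, -0.6]
gripper_width: 0.0426
```

```bash
python3 go.py .632 -.1396 .0085 96.4
```

```text
(0.632, -0.1396, 0.0085, 96.4) -> [-0.1  0.8 10.7] roll -0.0006
t 35.65 pos [ 0.6312 -0.1396  0.0192] rot [1.7997e+02 1.0000e-02 9.6370e+01] w 0.0426 F [ 1.2  0.6 -0.6] q6 -22.1
```

{"fn": "drive_tool", "kwargs": {"deltas": [{"xyz": [0, 0.5, 5], "roll": 0, "hand": 1}, {"xyz": [0, 0.5, 8], "roll": 0, "hand": 1}, {"xyz": [0, 0.5, 9.5], "roll": 0, "hand": 1}, {"xyz": [0, 0.5, 10.3], "roll": 0, "hand": 1}, {"xyz": [0, 0.5, 10.3], "roll": 0, "hand": 1}, {"xyz": [0, 0.5, 10.3], "roll": 0, "hand": 1}, {"xyz": [0, 0.5, 10.3], "roll": 0, "hand": 1}, {"xyz": [0, 0.5, 10.3], "roll": 0, "hand": 1}]}}

```text
time_s: 36.45
ee_pos: [0.6313, -0.1395, 0.0088]
tcp_rot: [-180.0, -0.0, 96.4]
contact_force: [-4.0, 1.5, 6.2]
gripper_width: 0.0424
```

{"fn": "drive_tool", "kwargs": {"deltas": [{"xyz": [0, 0, 0], "roll": 0, "hand": 0.4}, {"xyz": [0, 0, 0], "roll": 0, "hand": 0.3}, {"xyz": [0, 0, 0], "roll": 0, "hand": 0.3}, {"xyz": [0, 0, 0], "roll": 0, "hand": 0.3}, {"xyz": [0, 0, -15], "roll": 0, "hand": 0.3}, {"xyz": [0, 0, -50], "roll": 0, "hand": 0.3}, {"xyz": [0, 0, -95], "roll": 0, "hand": 0.1}, {"xyz": [0, 0, -135], "roll": 0, "hand": 0}]}}

```text
time_s: 37.25
ee_pos: [0.6315, -0.1395, 0.1468]
tcp_rot: [179.9, 0.0, 96.4]
contact_force: [0.8, -0.5, -0.1]
gripper_width: 0.0788
```

{"fn": "drive_tool", "kwargs": {"deltas": [{"xyz": [-20, -35, -20], "roll": 0, "hand": 0}, {"xyz": [-40, -75, -20], "roll": 0, "hand": 0}, {"xyz": [-60, -115, -20], "roll": 0, "hand": 0}, {"xyz": [-80, -155, -20], "roll": 0, "hand": 0}, {"xyz": [-100, -190, -20], "roll": 0, "hand": 0}, {"xyz": [-120, -220, -20], "roll": 0, "hand": 0}, {"xyz": [-130, -240, -20], "roll": 0, "hand": 0}, {"xyz": [-130, -240, -20], "roll": 0, "hand": 0}]}}

```text
time_s: 38.05
ee_pos: [0.4059, -0.2967, 0.1648]
tcp_rot: [180.0, 0.1, 96.2]
contact_force: [1.0, 0.7, -0.0]
gripper_width: 0.0939
```

```bash
python3 - <<'E'
from m import *
for c in("top","scene"):
    p=vision.camera(c);W=world(p)
    for n,q,r,a,b in[("flux",(.632,-.14),.05,.04,.06),("cup",(.595,.18),.05,.04,.065),("band",(.615,.0115),.06,.08,.095),("char",(.615,.0115),.09,.058,.07),("brick",(.615,.0115),.09,.029,.042)]:
        P=top_pts(W,q,r,a,b);print(n,c,len(P),rect(P) if len(P)>5 else "")
    save(p,"fin_"+c,s=1.4)
E
python3 go.py .4 -.2 .2 96.4
```

```text
flux top 234 (array([ 629. , -138.8]), array([43.9, 41.3]), 0.8)
cup top 155 (array([593.7, 180.8]), array([59.4, 56.2]), 4.7)
band top 82 (array([612.9,  13.8]), array([42.4, 42. ]), 43.9)
char top 559 (array([613.2,  12.6]), array([57.8, 79. ]), 3.9)
brick top 441 (array([612.6,  13.3]), array([ 65.7, 119.8]), 5.5)
flux scene 235 (array([ 632.6, -140.7]), array([42.1, 43.9]), 84.3)
cup scene 275 (array([596. , 178.8]), array([60.2, 59.8]), 21.5)
band scene 93 (array([615.3,  10.7]), array([42.1, 42.6]), 33.8)
char scene 459 (array([615.6,   9.5]), array([59. , 80.2]), 7.6)
brick scene 449 (array([616.6,  10.9]), array([ 65.9, 120.9]), 6.0)
(0.4, -0.2, 0.2, 96.4) -> [ 95.7   2.9 -35.6] roll -0.0014
t 38.15 pos [ 0.4077 -0.2954  0.1644] rot [1.7994e+02 5.0000e-02 9.6320e+01] w 0.0943 F [ 0.4 -0.1 -0.1] q6 -46.4
```

View pics/fin_scene.png

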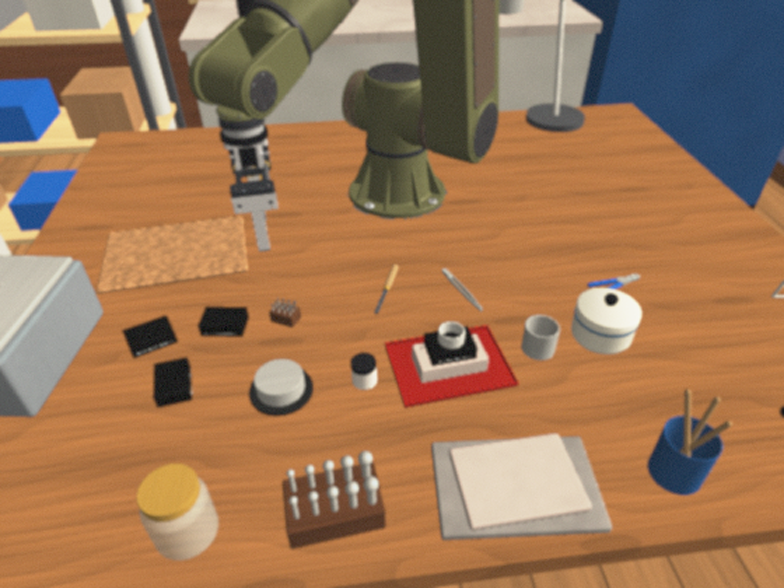

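View pics/fin_top.png

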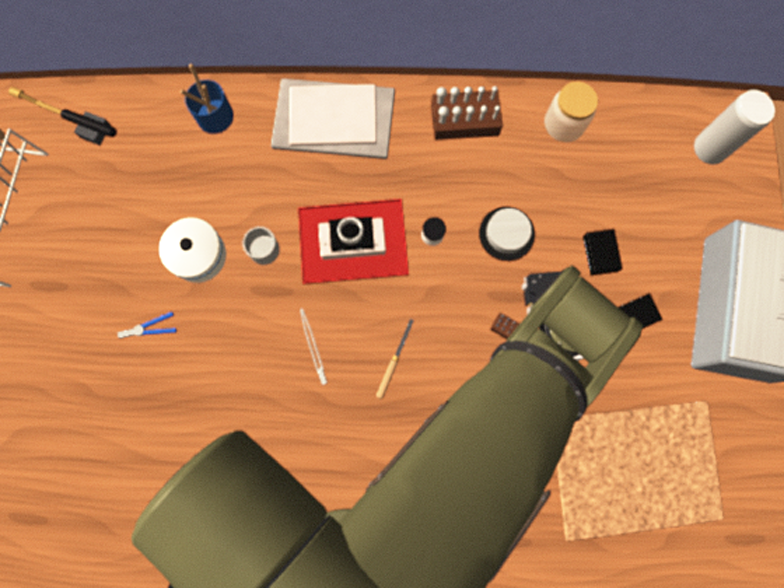

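```bash
python3 -c "
from cell import order
print(order.hand_in())"
```

```text
the job is handed in; nothing more can be done
None
```

The soldering place is set up as asked, and I handed the job in at about 38 s of the 138 s allowed. The hand-in reports no verdict, so the results below are my own last camera checks.

- **Stack:** the firebrick lies in the tray, the charcoal block on the brick and the silver band on the charcoal. Averaged over both cameras, each sits within about 1 to 2 mm of the tray's middle. Brick and charcoal are aligned with the tray's long side to within the measuring scatter of about 2°. I used the charcoal block that started farthest to the robot's left.
- **Cup:** it stands upright at about (0.595, 0.180), midway between tray and crock, with roughly 39 mm clear on each side.
- **Flux jar:** it stands upright at about (0.631, -0.140), with its near side about 3 cm off the opposite end of the tray. Cup and jar are both in line with the tray's middle.
- **Left alone:** the tweezers, file and pliers show no shift in the final pictures. The arm ended raised, touching nothing.

No check failed. The two cameras differ by a steady 2 to 3 mm, so I averaged them. The gripper also read about 1 mm narrow on the two round steel and silver pieces, the cup and the band, and both stayed firmly held.

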